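# Latch the lamp unit's cover stud with its key

### The job

The service cover of the microscope's lamp unit is on, but its slotted brass stud still stands proud. Take the orange-handled key from its blue stand, feel its blade into the slot, press the stud down and turn it clockwise, up to a quarter turn, until it comes up flush in its catch, then hang the key back upright in its stand. Work gently, never bearing on the unit with more than 30 N (pressing and turning together), keep the fingers off the unit, and leave the other things where they are.

Things in the scene. Friction and masses are not known exactly. Their poses are not given: they have to be found in the camera images.
- unit: Cream lamp control unit, fixed to the bench, 170 (x) x 230 (y), grey service cover on top, 56 above the bench. Origin: centre of its underside; z up. In the cover a brass stud: head 30 across, with a straight slot right across it, 4.5 wide, 6 deep, flat floor; as found the head's top stands 72 above the bench, 3 above its black surround.
- surround (a point): Centre of the top rim of the stud's fixed black surround (50 across, bore 38), 69 above the bench, at (-30, 55) mm in the unit's axes; axes as the unit's. The stud floats in this bore: its true centre lies up to 3 mm off this point in x and also in y; that offset is not reported. It shifts only under a side push of 3 N or more.
- stud (a joint): Turn of the stud, rad: 0 as found (slot along the unit's x), growing CLOCKWISE from above. It turns only while pressed 6 to 7 mm down, then freely (about 0.05 N m). Its catch lies between 1.03 and 1.37 rad, not reported; it can rise only within 0.06 rad of it, and a hard stop follows 0.06 rad beyond: there the turning moment rises sharply.
- plunge (a joint): How far the stud is pressed down, m: 0 as found, hard bottom at 0.0085. Spring: 4 N to start it, 8.4 N at 6 mm, 10.2 N at the bottom. In the catch it rests at about 0.003, flush with the surround; between start and catch a rib holds it down near 0.006. It stays down while the key bears on it, and rises as the key is lifted.
- key_grip (a point): Centre of the orange handle of the loose key (60 to 130 g), found upright in its stand. Handle: 50 long (x axis), 14 thick (y axis), 32 high; z up the key. Underside of the key's dark flange (36 across, 4 thick): 34 below this point. Lower edge of the blade: 66 below.
- key: The same key; origin at the middle of the blade's lower edge, axes as key_grip. Blade 20 wide (x), 3 thick (y), 11 high; above it a 12 mm round shaft.
- stand_mouth (a point): Centre of the mouth of the round hole (27 across, right through) in the top of the blue key stand, a fixed block 70 x 70 x 60 high; z up. At home the key hangs in the hole, its flange flat on this face: key_grip is then 34 above this point. Any yaw of the key will do.
- tip_rack: Bystander: white rack 90 x 75 x 30 of yellow pipette tips (39 high); origin at the centre of its underside.
- oil_bottle: Bystander: small amber bottle, 36 wide, 75 high; origin at the centre of its underside.
- slide_box: Bystander: green slide box 85 x 175 x 30; origin at the centre of its underside.
- beaker: Bystander: glass beaker, 60 wide, 75 high; origin at the centre of its underside.
- lens_jar: Bystander: aluminium jar with black cap, 48 wide, 50 high; origin at the centre of its underside.
- dish: Bystander: clear round culture dish, 88 wide, 13 high; origin at the centre of its underside.
- filter_cell: Bystander: dark steel filter disc, 34 wide, 12 high, lying on the unit's cover; origin at the centre of its underside.
There are look-alikes about, which are no part of the job. Leave any pink, red or turquoise look-alike of the key alone.

How it is judged (in metres and radians):
On the way, in this order (a step that is already met when the one before it is completed fails the run):
1. the stud is pressed down with the key, clear of its rib (value of joint plunge above 0.0055 m and contact force between key and unit above 2 N), for 0.1 s.
2. the stud has been turned and has risen into its catch (value of joint stud above 0.9 rad and value of joint plunge between 0.0018 and 0.0042 m), for 0.2 s.
At the end, for the whole second after the job is handed in: Stud turned past 0.9 rad and up in its catch, 1.8 to 4.2 mm below its free height (flush: 3 mm); key back in its stand within 8 mm of the hole's centre, flange on the stand (handle centre 31 to 36.5 mm above the mouth), upright within 0.1 rad, at rest (all of step 2 and horizontal distance between key_grip and stand_mouth below 0.008 m and z of key_grip in the frame of stand_mouth between 0.031 and 0.0365 m and angle between key_grip's own z axis and vertical below 0.1 rad and linear speed of key below 0.02 m/s); the robot touches nothing.
It fails at once if the key bears on the unit or its stud with more than 30 N (contact force between key and unit above 30 N).
It fails at once if the fingers touch the unit or its stud with more than 2 N (contact force between the fingers and unit above 2 N).
It fails at once if a bystander is moved more than 20 mm (distance of any of tip_rack, oil_bottle, slide_box, beaker, lens_jar, dish, filter_cell from where it was at the start of the episode above 0.02 m).
It also fails if it takes over 72 s, if anything falls off the work surface, if the arm or the gripper's body presses on something with over 40 N, if the wrist force passes 120 N, or if a joint passes its speed limit or range.

### The arm

A 6-joint arm with a two-finger parallel gripper is mounted at the origin on the work surface. World frame = base frame: x ahead of the robot, y to its left, z up, the work surface at z = 0. Lengths are in m, angles in degrees, forces in N, time in s.
With the tool pointing down it reaches from about 0.425 to 0.95 m from the base axis. Payload 3.5 kg.
Tool frame: the origin (TCP) lies at the very end of the fingers, on their centre line; the grasp point (between the pads) lies 19 mm behind it; z points along the fingers, y is the direction in which the jaws open and shut (so a half turn about z gives the same grasp; the last joint's range is limited). The gripper opens to 85 mm and grips with 20 to 120 N. Pads are 22 mm wide; open, the fingers measure 114 mm over their backs; the gripper's body (76 mm by 85 mm) begins 54 mm behind the grasp point. The pads swing forward as they close: fully open they stand 13 mm farther back than shut.
Start: joints at [62.109, 16.404, 90.338, -0, 73.258, -8.594], TCP at [0.223, 0.637, 0.231] pointing down, gripper open.
Joint ranges: [-158.93, 158.93], [-51.34, 127.21], [12.03, 142.37], [-87.48, 267.48], [13.55, 161.25], [-162.69, 162.69]. Speed limits (degrees/s): [159.86, 159.86, 180, 180, 180, 180].

### API

Orientations are given as a 3x3 rotation matrix whose columns are the frame's x, y, z axes.
In Python, from workcell import arm gives the robot as it stands. The module is installed in compiled form; this text tells all that it offers.
- The arm moves only by the tool play_rows, never from a script. Its argument "plan" is a list that holds one entry, the list of rows, each a list of 5 numbers: the shift along the tool's x, y, z in m, then the turn about the tool's z in degrees, then the opening in per cent of the stroke, from 0 (shut) to 100 (fully open). In form: [[[tx, ty, tz, yaw, hand], ...]]. A call has 1 to 20 rows; each row is the pose to reach, as a shift and turn from the pose commanded when the call began, along the tool's axes at that moment; what a row does not reach only later rows make up. A row lasts 1/12 s, in which the tool goes at most 41.7 mm and 7.16 degrees, less where a joint would pass 70% of its speed; a pose out of reach is approached as far as the arm can. A call with a gripper value outside its range is refused whole. The fingers move at their own pace and stop on an object; the grip force is fixed at half the most. Time passes only in rows, so rows that repeat a pose let the fingers close. It gives the time, the measured TCP pose, the force and the opening at its end, in the units of the state.
- arm.get_state(): the state, without advancing time (a new reading comes with each control period).
- arm.capture(name): name is "scene" or "top" or "wrist"; returns the picture (400x640x3 uint8, red, green, blue); there is no depth.
- arm.camera_info(name): a dict with "mtx" (3x3 intrinsics, pixels), "camera_from_world" (4x4, takes a point from world to camera coordinates); the wrist camera has in their place "T_tool_cam" (4x4, takes a point from camera to tool coordinates, whose origin is the TCP and whose axes are the flange's). Camera axes: x right, y up, looking along -z (the intrinsics and any distortion apply to the point x, -y, -z); pixel columns grow to the right and rows downward; lengths in m; the calibration is good to about 2 mm. A picture is of the moment at which its call begins: read the wrist's pose just before it. camera_info takes no time and is no camera call.
- arm.finish_job(): hands the job in, once; it reports no verdict.
The state is a dict: "time": time; "qpos": joint angles; "qd": joint speeds; "joint_torque": joint torques, N m; "tcp_pos": TCP position; "tool_rot": TCP orientation; "ft_force": force on the tool from outside, world axes, zero at the start; "wrist_torque": the same for the moment, N m; "finger_gap": finger opening in m.
Only numpy, scipy, OpenCV 4.12 (cv2) and the standard library are available. Lean on these libraries where they do the work, as an engineer would, in place of code of your own. Each camera call takes 0.05 s, during which the arm holds its last target.

## Working session

There is one attempt and no reset: what is moved stays moved. The work goes in short steps, Python scripts to look and compute and a tool call to move; the robot and the scene stay as the last step left them, time stands still between calls to the robot, and variables do not carry over. Pictures are saved under pics/ and viewed, and the job is handed in when it is done.

Besides the shell and the picture viewer there is one more tool, called after "Call:" as a command line: name --argument value ..., lists and objects as JSON in quotes. play_rows: Moves the arm, as the interface text tells. Its arguments: {"type":"object","properties":{"plan":{"type":"array","items":{"type":"array","items":{"type":"array","items":{"type":"number"}}}}},"required":["plan"]}

```bash
mkdir -p pics; ls; python3 - <<'E'
from workcell import arm
import cv2,numpy as np
np.set_printoptions(precision=4,suppress=True)
s=arm.get_state(); print(s)
for n in ("scene","top","wrist"):
    im=arm.capture(n); cv2.imwrite(f"pics/{n}0.png",im[:,:,::-1]); print(n,arm.camera_info(n))
E
```

```text
pics
{'time': 0.0, 'qpos': array([62.1111, 16.4559, 90.4241,  0.0012, 73.2593, -8.5952]), 'qd': array([-0.0751,  0.0862, -0.0881, -0.101 , -0.0083,  0.0285]), 'joint_torque': array([ -0.0014, -40.5986, -29.262 ,  -0.0002,   0.0059,  -0.    ]), 'tcp_pos': array([0.2227, 0.6365, 0.2299]), 'tool_rot': array([[-0.9438,  0.3304, -0.0012],
       [ 0.3304,  0.9438, -0.0021],
       [ 0.0004, -0.0024, -1.    ]]), 'ft_force': array([ 0.5818, -0.0742,  0.4765]), 'wrist_torque': array([ 0.0311, -0.0046,  0.0168]), 'finger_gap': 0.08522437680688184}
scene {'mtx': array([[388.8367,   0.    , 314.1555],
       [  0.    , 388.8367, 196.5078],
       [  0.    ,   0.    ,   1.    ]]), 'camera_from_world': array([[-0.8895,  0.457 , -0.0013,  0.549 ],
       [-0.3419, -0.6635,  0.6655,  0.1189],
       [ 0.3032,  0.5924,  0.7464, -1.4172],
       [ 0.    ,  0.    ,  0.    ,  1.    ]])}
top {'mtx': array([[448.7102,   0.    , 317.1828],
       [  0.    , 448.7102, 197.2683],
       [  0.    ,   0.    ,   1.    ]]), 'camera_from_world': array([[ 0.0206, -0.9998,  0.0015, -0.0659],
       [ 0.9932,  0.0206,  0.1149, -0.5752],
       [-0.1149, -0.0009,  0.9934, -1.3772],
       [ 0.    ,  0.    ,  0.    ,  1.    ]])}
wrist {'mtx': array([[289.4642,   0.    , 317.3552],
       [  0.    , 289.4642, 193.3761],
       [  0.    ,   0.    ,   1.    ]]), 'T_tool_cam': array([[ 0.0004,  0.9481,  0.3179,  0.0829],
       [ 1.    , -0.0006,  0.0005,  0.0017],
       [ 0.0007,  0.3179, -0.9481, -0.143 ],
       [ 0.    ,  0.    ,  0.    ,  1.    ]])}
```

View pics/scene0.png

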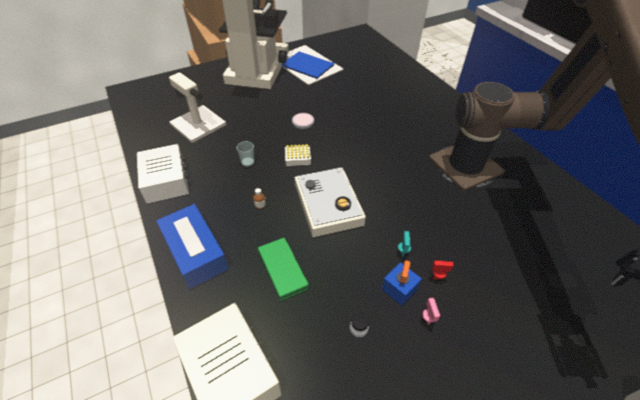

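View pics/top0.png

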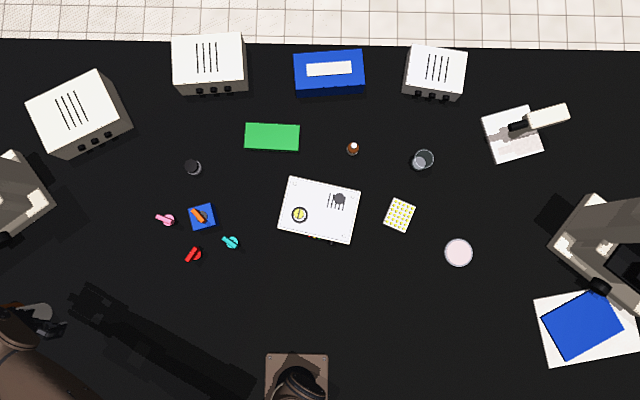

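View pics/wrist0.png

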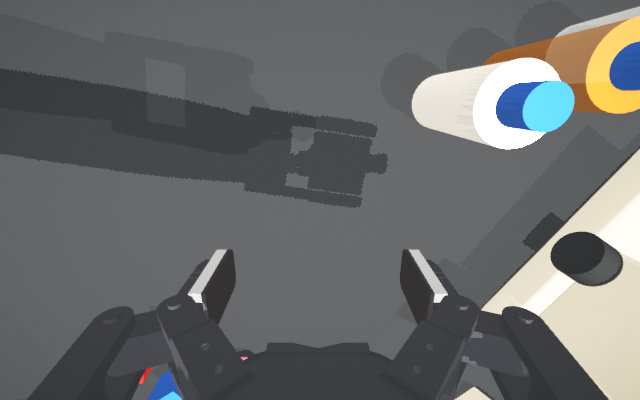

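The orange handle at top (200,215) / scene (404,272) sits on a blue block. The pink (166,219), red (193,254) and turquoise (231,242) ones are look-alikes. I'll confirm this in crops.

```bash
cat > h.py <<'E'
from workcell import arm
import cv2,numpy as np
np.set_printoptions(precision=4,suppress=True)
def cam(n,s=None):
    i=arm.camera_info(n)
    if n=="wrist":
        T=np.eye(4);T[:3,:3]=s["tool_rot"];T[:3,3]=s["tcp_pos"]
        return i["mtx"],T@i["T_tool_cam"]
    return i["mtx"],np.linalg.inv(i["camera_from_world"])
def ray(c,px):
    K,T=c; d=np.array([(px[0]-K[0,2])/K[0,0],-(px[1]-K[1,2])/K[1,1],-1.])
    return T[:3,3],T[:3,:3]@d
def atz(c,px,z):
    o,d=ray(c,px); return o+d*(z-o[2])/d[2]
def proj(c,P):
    K,T=c; p=(np.linalg.inv(T)@np.append(P,1))[:3]
    return np.array([K[0,0]*p[0]/-p[2]+K[0,2],K[1,1]*-p[1]/-p[2]+K[1,2]])
def crop(im,x0,y0,w,h,k,f):
    cv2.imwrite(f,cv2.resize(im[y0:y0+h,x0:x0+w,::-1],None,fx=k,fy=k,interpolation=cv2.INTER_CUBIC))
E
python3 - <<'E'
import cv2
a=cv2.imread('pics/top0.png');b=cv2.imread('pics/scene0.png')
r=lambda i:cv2.resize(i,(400,300),interpolation=cv2.INTER_CUBIC)
cv2.imwrite('pics/c1.png',cv2.vconcat([cv2.hconcat([r(a[195:255,160:240]),r(a[175:247,272:368])]),cv2.hconcat([r(b[225:315,370:490]),r(b[165:240,285:385])])]))
E
```

```text
(no output)
```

View pics/c1.png

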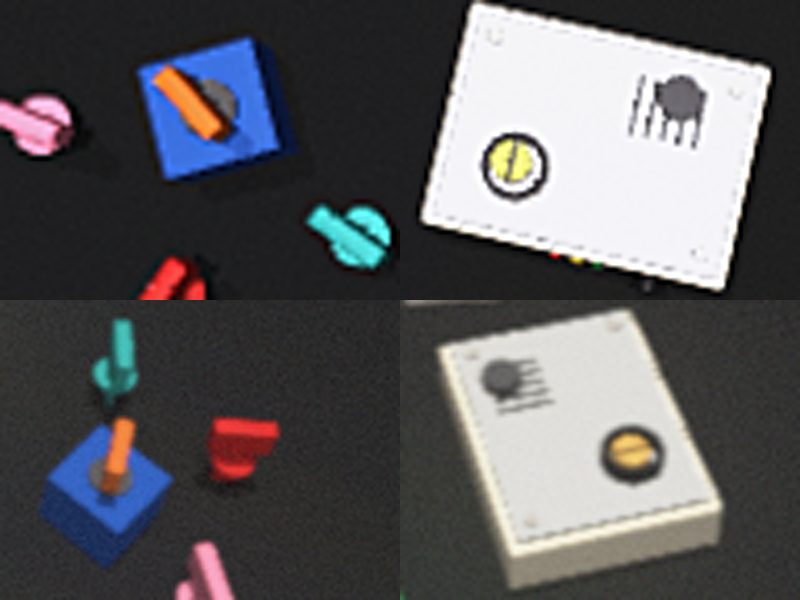

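```bash
python3 - <<'E'
from h import *
c=cam("top")
C=[atz(c,p,.056) for p in [(289.3,175.7),(360.8,191),(349.5,244.6),(277.5,228.3)]]
for x in C: print(x)
print("cen",np.mean(C,0),[np.linalg.norm(C[i]-C[i-1]) for i in range(4)])
print("stud",atz(c,(272+114/4.167,175+162/4.167),.072))
print("surround",atz(c,(272+115/4.167,175+166/4.167),.069))
S=[(160+(x)/5,195+y/5) for x,y in [(137,70),(250,38),(280,150),(167,180)]]
C=[atz(c,p,.06) for p in S]
for x in C: print(x)
print("stand",np.mean(C,0),[np.linalg.norm(C[i]-C[i-1]) for i in range(4)])
h=[atz(c,(160+x/5,195+y/5),.110) for x,y in [(155,70),(182,67),(232,127),(208,139)]]
print("handle",np.mean(h,0)); a=(h[2]+h[3]-h[0]-h[1])/2; print(np.degrees(np.arctan2(a[1],a[0])),np.linalg.norm(a))
s=cam("scene"); 
print("handle scene chk",proj(s,np.append(np.mean(h,0)[:2],.11)))
q=arm.get_state(); print(q["tcp_pos"],q["tool_rot"])
E
```

```text
[0.6395 0.0341 0.056 ]
[ 0.5962 -0.1887  0.056 ]
[ 0.4304 -0.1557  0.056 ]
[0.4755 0.0657 0.056 ]
cen [ 0.5354 -0.0611  0.056 ] [np.float64(0.16704435040633459), np.float64(0.22692381424995725), np.float64(0.16908714023772997), np.float64(0.2259922251758881)]
stud [ 0.52   -0.0008  0.072 ]
surround [ 0.5173 -0.0015  0.069 ]
[0.5288 0.3439 0.06  ]
[0.55   0.2755 0.06  ]
[0.4815 0.2538 0.06  ]
[0.4618 0.322  0.06  ]
stand [0.5056 0.2988 0.06  ] [np.float64(0.07052563632299576), np.float64(0.07165737855864268), np.float64(0.07182337255418837), np.float64(0.07096195855993091)]
handle [0.5072 0.2946 0.11  ]
-139.231963498483 0.04958158263656243
handle scene chk [403.8938 264.7852]
[0.2228 0.6366 0.2302] [[-0.9438  0.3305 -0.0009]
 [ 0.3305  0.9438 -0.0016]
 [ 0.0003 -0.0018 -1.    ]]
```

Call:
play_rows --plan '[[[-0.02, -0.012, 0, -3, 100], [-0.05, -0.03, 0, -8, 100], [-0.085, -0.05, 0, -14, 100], [-0.12, -0.072, 0, -20, 100], [-0.155, -0.093, 0, -26, 100], [-0.19, -0.114, 0, -32, 100], [-0.225, -0.135, 0, -38, 100], [-0.26, -0.156, 0, -44, 100], [-0.295, -0.177, 0, -50, 100], [-0.33, -0.198, 0, -55, 100], [-0.36, -0.216, 0, -58, 100], [-0.375, -0.225, 0, -60, 100], [-0.381, -0.229, 0, -60.3, 100], [-0.381, -0.229, 0, -60.3, 100], [-0.381, -0.229, 0, -60.3, 100]]]'

```text
time: 1.4
tcp_pos: [0.5064, 0.2954, 0.231]
tool_rot: [[-0.755, -0.655, -0.001], [-0.655, 0.755, 0.0], [0.001, 0.001, -1.0]]
ft_force: [0.5, 0.2, 0.8]
finger_gap: 0.0854
```

```bash
python3 - <<'E'
from h import *
s=arm.get_state(); im=arm.capture("wrist"); cv2.imwrite("pics/w1.png",im[:,:,::-1])
np.savez("w1.npz",p=s["tcp_pos"],R=s["tool_rot"]); print(s["tcp_pos"],s["tool_rot"],s["qpos"],s["time"])
c=cam("wrist",s); print(proj(c,[.5056,.2988,.06]),proj(c,[.5072,.2946,.11]))
E
```

```text
[0.5064 0.2954 0.231 ] [[-0.7553 -0.6554 -0.001 ]
 [-0.6554  0.7553  0.0003]
 [ 0.0005  0.0009 -1.    ]] [  20.3336    5.3475  103.1397    0.039    71.5597 -110.6291] 1.4
[318.3733 174.3127] [314.1533 186.0776]
```

View pics/w1.png

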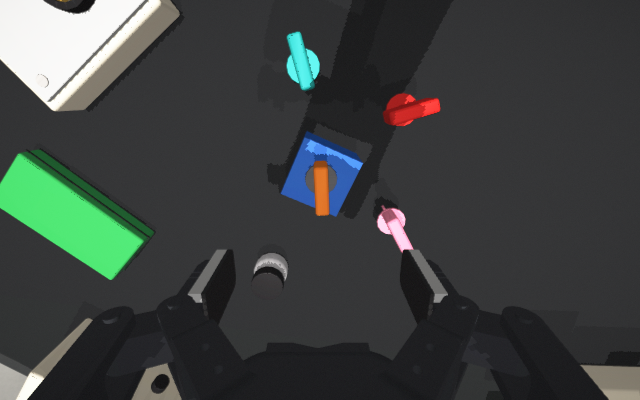

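```bash
python3 - <<'E'
from h import *
im=cv2.imread("pics/w1.png")[:,:,::-1]
crop(im,270,120,110,110,5.4,"pics/w1c.png")
E
```

```text
(no output)
```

View pics/w1c.png

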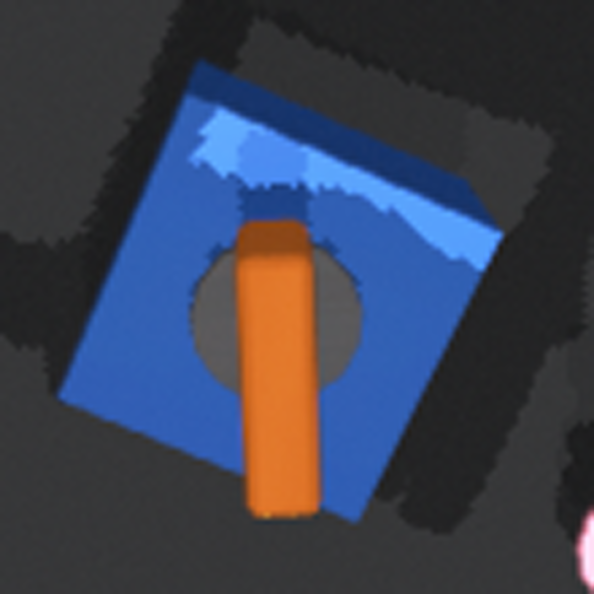

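```bash
python3 - <<'E'
from h import *
s=arm.get_state();c=cam("wrist",s)
f=lambda x,y:(270+(x+.5)/5.4-.5,120+(y+.5)/5.4-.5)
T=[atz(c,f(*p),.11) for p in [(237,254),(312,254),(320,514),(248,516)]]
m=np.mean(T,0);a=(T[0]+T[1]-T[2]-T[3])/2
print("handle",m,np.linalg.norm(a),np.linalg.norm(T[0]-T[1]),np.degrees(np.arctan2(a[1],a[0])))
S=[atz(c,f(*p),.06) for p in [(188,93),(502,233),(357,522),(58,398)]]
print("stand",np.mean(S,0),[np.linalg.norm(S[i]-S[i-1]) for i in range(4)])
print("flange",atz(c,f(276,318),.064))
R=s["tool_rot"]
for g in ([m[0],m[1],.075],):
    print(R.T@(np.array(g)-s["tcp_pos"]))
print("toolx yaw",np.degrees(np.arctan2(R[1,0],R[0,0])))
E
```

```text
handle [0.5065 0.3038 0.11  ] 0.04879406136403903 0.012957628481476831 -136.73036495695925
stand [0.5071 0.3043 0.06  ] [np.float64(0.0699707783598464), np.float64(0.06985649741805433), np.float64(0.07003798447537844), np.float64(0.0699474995989786)]
flange [0.5064 0.3037 0.064 ]
[-0.0056  0.0056  0.156 ]
toolx yaw -138.98087145084887
```

Call:
play_rows --plan '[[[-0.002, 0.002, 0.015, -1, 100], [-0.004, 0.004, 0.04, -2, 100], [-0.0056, 0.0056, 0.065, -2.2, 100], [-0.0056, 0.0056, 0.08, -2.2, 100], [-0.0056, 0.0056, 0.085, -2.2, 100], [-0.0056, 0.0056, 0.085, -2.2, 100]]]'

```text
time: 1.95
tcp_pos: [0.5055, 0.3038, 0.1445]
tool_rot: [[-0.728, -0.686, -0.004], [-0.686, 0.728, -0.001], [0.004, 0.002, -1.0]]
ft_force: [0.3, 0.1, -0.2]
finger_gap: 0.0852
```

```bash
python3 - <<'E'
from h import *
s=arm.get_state(); im=arm.capture("wrist"); cv2.imwrite("pics/w2.png",im[:,:,::-1])
print(s["tcp_pos"],s["tool_rot"],s["qpos"],s["time"])
E
```

```text
[0.5055 0.3038 0.1445] [[-0.7277 -0.6859 -0.0037]
 [-0.6859  0.7277 -0.0012]
 [ 0.0035  0.0016 -1.    ]] [  21.1466   10.8182  106.5716    0.0111   62.8317 -112.1672] 1.95
```

View pics/w2.png

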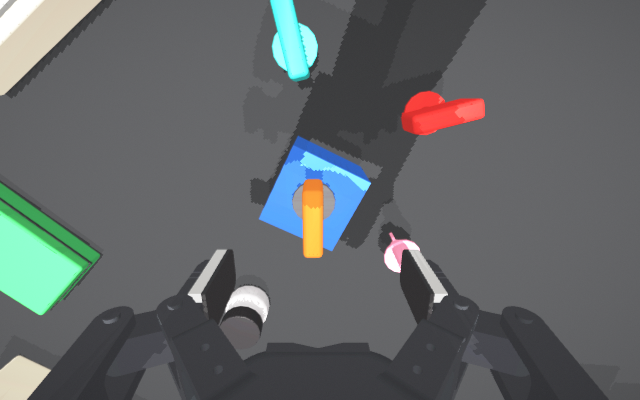

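```bash
python3 - <<'E'
from h import *
s=arm.get_state();c=cam("wrist",s)
R=s["tool_rot"];t=s["tcp_pos"]
for n,p in (("pink flange",(402,256)),("pink handle",(405,240)),("jar",(242,320))):
  for z in (.04,.08): print(n,z,R.T@(atz(c,p,z)-t))
im=cv2.imread("pics/w2.png")[:,:,::-1]
crop(im,250,125,130,145,4,"pics/w2c.png")
c2=cam("scene"); print(proj(c2,[.5065,.304,.06]))
b=cv2.imread('pics/scene0.png')[:,:,::-1]; crop(b,370,220,110,110,6,"pics/sc.png")
E
```

```text
pink flange 0.04 [-0.0671  0.0846  0.1062]
pink flange 0.08 [-0.0434  0.0713  0.0662]
pink handle 0.04 [-0.0497  0.0859  0.1062]
pink handle 0.08 [-0.0288  0.0724  0.0662]
jar 0.04 [-0.1445 -0.0783  0.1061]
jar 0.08 [-0.1083 -0.0654  0.0661]
[402.9806 277.3786]
```

View pics/w2c.png

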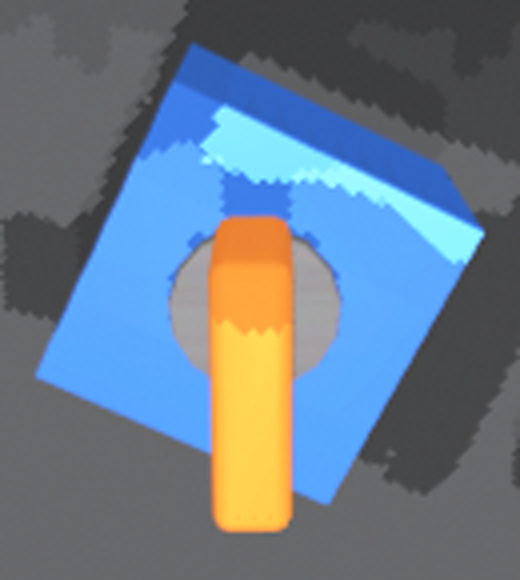

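View pics/sc.png

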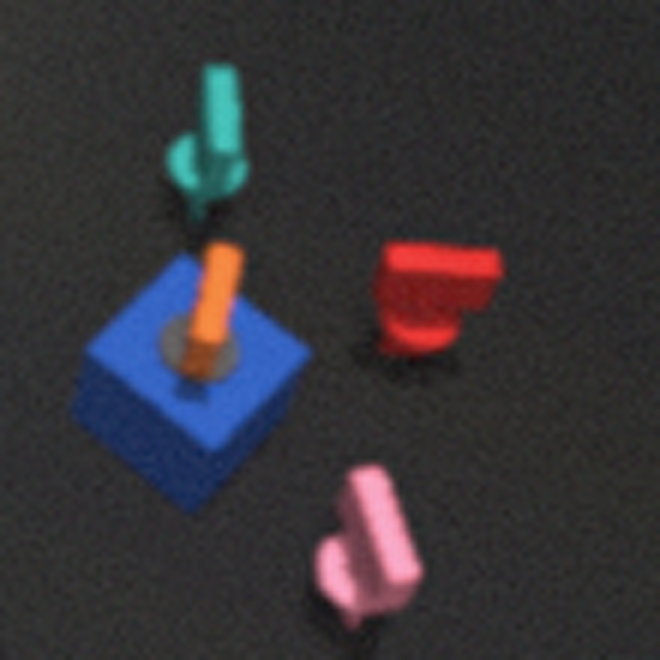

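```bash
python3 - <<'E'
from h import *
s=arm.get_state();c=cam("wrist",s)
f=lambda x,y:(250+(x+.5)/4-.5,125+(y+.5)/4-.5)
T=[atz(c,f(*p),.11) for p in [(210,264),(293,264),(292,531),(213,531)]]
m=np.mean(T,0);a=(T[0]+T[1]-T[2]-T[3])/2
print("handle",m,np.linalg.norm(a),np.linalg.norm(T[0]-T[1]),np.degrees(np.arctan2(a[1],a[0])))
S=[atz(c,f(*p),.06) for p in [(178,80),(484,233),(328,504),(36,377)]]
print("stand",np.mean(S,0),[np.linalg.norm(S[i]-S[i-1]) for i in range(4)])
R=s["tool_rot"]
print("toolx yaw",np.degrees(np.arctan2(R[1,0],R[0,0])))
print(R.T@(np.append(m[:2],.075)-s["tcp_pos"]))
E
```

```text
handle [0.5091 0.3042 0.11  ] 0.04943785979645393 0.013501703892217538 -136.78981194362078
stand [0.5095 0.3048 0.06  ] [np.float64(0.07139469628538699), np.float64(0.06981030918029861), np.float64(0.07036768987769042), np.float64(0.07038196599342468)]
toolx yaw -136.71139067005572
[-0.002  -0.0014  0.0712]
```

Call:
play_rows --plan '[[[0, -0.001, 0.015, 0, 100], [-0.001, -0.001, 0.035, 0, 100], [-0.001, -0.001, 0.055, 0, 100], [-0.001, -0.001, 0.066, 0, 100], [-0.001, -0.001, 0.0695, 0, 100], [-0.001, -0.001, 0.0695, 0, 100], [-0.001, -0.001, 0.0695, 0, 0], [-0.001, -0.001, 0.0695, 0, 0], [-0.001, -0.001, 0.0695, 0, 0], [-0.001, -0.001, 0.0695, 0, 0], [-0.001, -0.001, 0.0695, 0, 0], [-0.001, -0.001, 0.0695, 0, 0], [-0.001, -0.001, 0.0695, 0, 0], [-0.001, -0.001, 0.0695, 0, 0]]]'

```text
time: 3.17
tcp_pos: [0.5093, 0.303, 0.0773]
tool_rot: [[-0.729, -0.685, 0.001], [-0.685, 0.729, 0.0], [-0.001, -0.0, -1.0]]
ft_force: [-0.8, 1.3, 1.8]
finger_gap: 0.0133
```

```bash
python3 - <<'E'
from h import *
s=arm.get_state(); im=arm.capture("wrist"); cv2.imwrite("pics/w3.png",im[:,:,::-1])
print(s["tcp_pos"],s["tool_rot"],s["qpos"],s["time"],s["finger_gap"],s["ft_force"])
E
```

```text
[0.5093 0.303  0.0773] [[-0.729  -0.6845  0.0009]
 [-0.6845  0.729   0.0004]
 [-0.0009 -0.0004 -1.    ]] [  20.9475   16.0232  108.2537    0.0014   55.6672 -112.2515] 3.1667 0.013284378500118441 [-0.8133  1.3096  1.85  ]
```

View pics/w3.png

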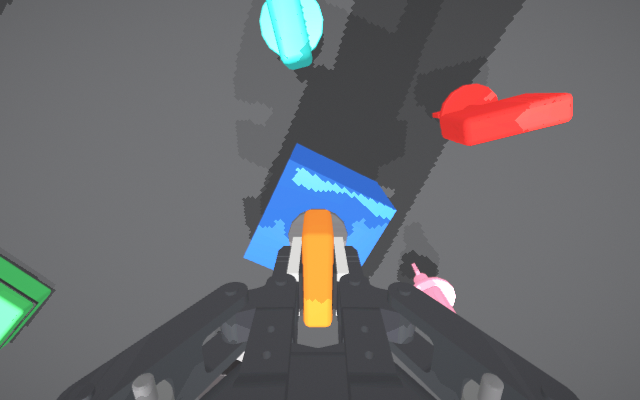

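Call:
play_rows --plan '[[[0, 0, -0.005, 0, 0], [0, 0, -0.02, 0, 0], [0, 0, -0.04, 0, 0], [0, 0, -0.065, 0, 0], [0, 0, -0.09, 0, 0], [0, 0, -0.105, 0, 0], [0, 0, -0.11, 0, 0], [0, 0, -0.11, 0, 0]]]'

```text
time: 3.88
tcp_pos: [0.5095, 0.3032, 0.1884]
tool_rot: [[-0.729, -0.685, 0.003], [-0.685, 0.729, 0.001], [-0.003, -0.001, -1.0]]
ft_force: [1.2, 0.4, -0.8]
finger_gap: 0.0131
```

```bash
python3 - <<'E'
from h import *
s=arm.get_state(); im=arm.capture("wrist"); cv2.imwrite("pics/w4.png",im[:,:,::-1])
b=arm.capture("scene"); crop(b,340,180,160,150,5,"pics/s4.png")
print(s["tcp_pos"],s["tool_rot"],s["qpos"],s["time"],s["finger_gap"],s["ft_force"])
c=cam("wrist",s)
R=s["tool_rot"];print(R.T@(np.array([.5165,-.0014,.18])-s["tcp_pos"]))
E
```

```text
[0.5095 0.3032 0.1884] [[-0.7289 -0.6846  0.0027]
 [-0.6846  0.7289  0.001 ]
 [-0.0026 -0.0011 -1.    ]] [  20.9554    8.2838  104.5297   -0.0008   67.0229 -112.2517] 3.8833 0.013104229824493377 [ 1.1506  0.4238 -0.8131]
[ 0.2035 -0.2268  0.0081]
```

View pics/w4.png

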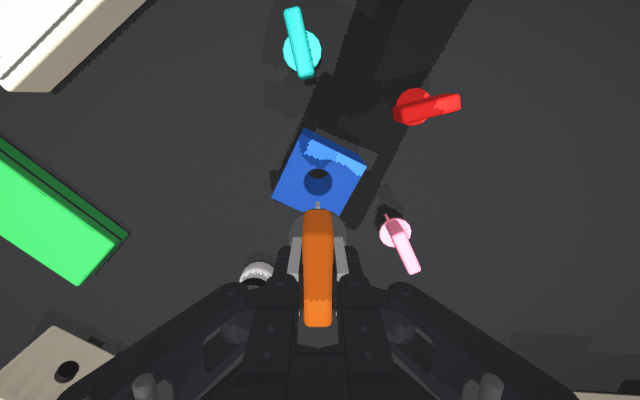

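View pics/s4.png

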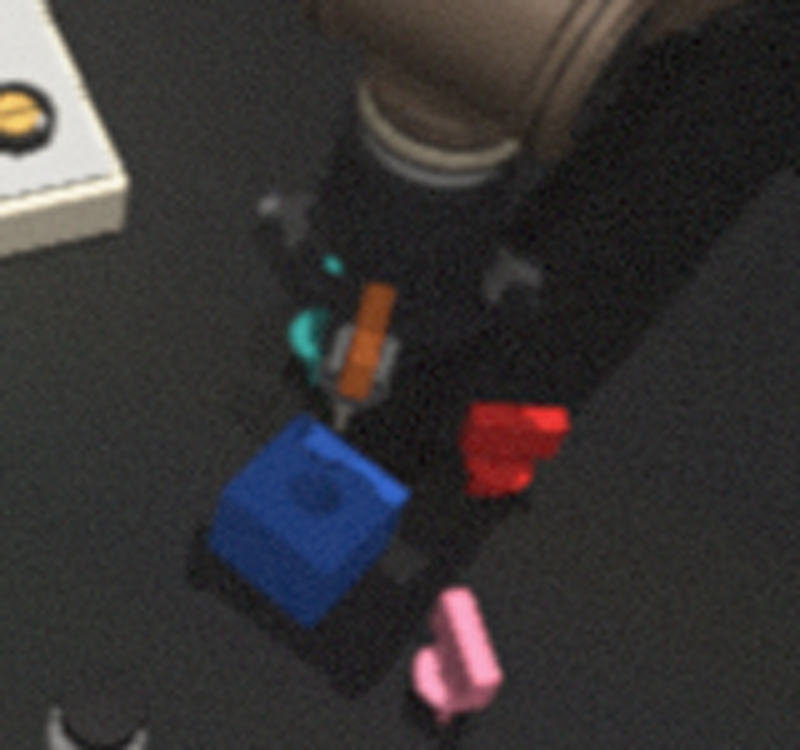

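Call:
play_rows --plan '[[[0.01, -0.011, -0.002, 2, 0], [0.03, -0.033, -0.005, 6, 0], [0.05, -0.056, -0.012, 12, 0], [0.07, -0.078, -0.012, 18, 0], [0.09, -0.1, -0.012, 24, 0], [0.11, -0.123, -0.012, 30, 0], [0.13, -0.145, -0.012, 36, 0], [0.15, -0.167, -0.012, 42, 0], [0.17, -0.19, -0.012, 47, 0], [0.188, -0.21, -0.012, 51, 0], [0.199, -0.222, -0.012, 53.5, 0], [0.2035, -0.2268, -0.012, 54.2, 0], [0.2035, -0.2268, -0.012, 54.2, 0], [0.2035, -0.2268, -0.012, 54.2, 0], [0.2035, -0.2268, -0.012, 54.2, 0]]]'

```text
time: 5.23
tcp_pos: [0.5154, -0.0009, 0.1982]
tool_rot: [[-0.982, 0.19, -0.001], [0.19, 0.982, 0.001], [0.001, 0.0, -1.0]]
ft_force: [0.8, 0.5, -1.0]
finger_gap: 0.0134
```

```bash
python3 - <<'E'
from h import *
s=arm.get_state(); im=arm.capture("wrist"); cv2.imwrite("pics/w5.png",im[:,:,::-1])
print(s["tcp_pos"],s["tool_rot"],s["qpos"],s["time"],s["finger_gap"],s["ft_force"])
crop(im,250,90,150,150,5,"pics/w5c.png")
np.savez("w5.npz",tcp_pos=s["tcp_pos"],tool_rot=s["tool_rot"])
E
```

```text
[ 0.5154 -0.0009  0.1982] [[-0.9819  0.1896 -0.0011]
 [ 0.1896  0.9819  0.0006]
 [ 0.0012  0.0004 -1.    ]] [-11.4023  -2.1332 114.3411   0.0221  67.8609 -90.4794] 5.2333 0.013412706113898542 [ 0.8349  0.5491 -1.0444]
```

View pics/w5.png

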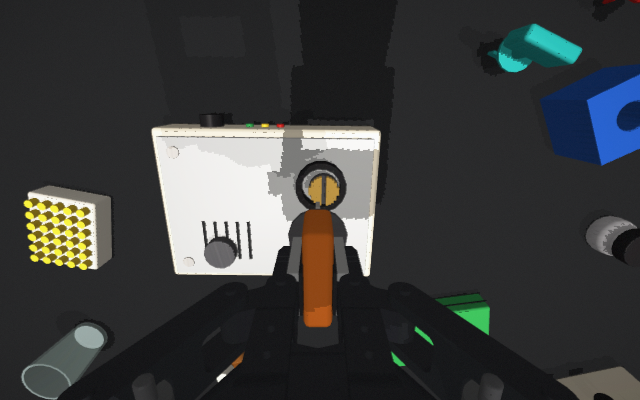

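View pics/w5c.png

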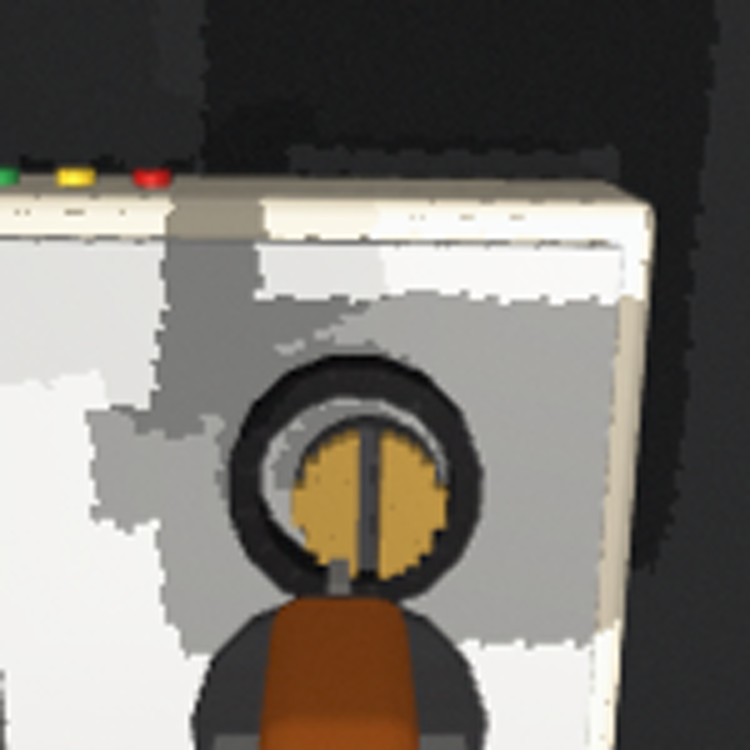

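```bash
python3 - <<'E'
from h import *
s=dict(np.load("w5.npz"));c=cam("wrist",s);R=s["tool_rot"];t=s["tcp_pos"]
f=lambda x,y:(250+(x+.5)/5-.5,90+(y+.5)/5-.5)
tl=lambda p,z:R.T@(atz(c,f(*p),z)-t)
for n,p,z in (("slot top",(370,428),.072),("slot bot",(368.5,576),.072),("headL",(293,500),.072),("headR",(447,500),.072),("headB",(370,581),.072),("headT",(370,425),.072),
 ("surL",(230,482),.069),("surR",(484,482),.069),("surT",(355,355),.069),("surB",(355,606),.069),
 ("blade tip L",(328,570),t[2]-.049),("blade tip R",(349,570),t[2]-.049),("blade tip bottom",(338,558),t[2]-.049)):
  print(n,tl(p,z)*1e3)
K,T=cam("wrist",s); 
full=lambda p,z:R.T@(atz(c,p,z)-t)
im=cv2.imread("pics/w5.png")
for p in [(304,212),(333,212),(304,326),(330,326)]: print("handle",full(p,t[2]+.033)*1e3)
# unit corners in w5
for p in [(154,128),(380,129)]: print(full(p,.056)*1e3)
E
```

```text
slot top [ 10.8598   7.6968 126.2498]
slot bot [-19.5175   7.6176 126.2133]
headL [ -3.6675  -7.237  126.2269]
headR [ -3.6531  22.8394 126.2379]
headB [-20.5803   7.9235 126.2121]
headT [ 11.4546   7.6925 126.2505]
surL [ -0.9193 -19.693  129.2256]
surR [ -0.8956  30.2601 129.2439]
surT [ 24.4648   4.7913 129.265 ]
surB [-27.1441   4.994  129.2032]
blade tip L [10.6928  0.225  49.0129]
blade tip R [10.6943  3.1979 49.014 ]
blade tip bottom [12.5008  1.6403 49.0156]
handle [ 37.7476  -3.6747 -32.9561]
handle [ 37.7536   8.2047 -32.9517]
handle [-20.3742  -4.5018 -33.0261]
handle [-20.3659   7.8017 -33.0216]
[  53.6175 -156.1914  142.2409]
[ 52.7589  62.2597 142.32  ]
```

Call:
play_rows --plan '[[[-0.002, 0.002, 0.01, 0, 0], [-0.004, 0.004, 0.03, 0, 0], [-0.006, 0.006, 0.05, 0, 0], [-0.006, 0.006, 0.06, 0, 0], [-0.006, 0.006, 0.064, 0, 0], [-0.006, 0.006, 0.064, 0, 0], [-0.006, 0.006, 0.064, 0, 0]]]'

```text
time: 5.87
tcp_pos: [0.5232, 0.0032, 0.1352]
tool_rot: [[-0.982, 0.19, 0.001], [0.19, 0.982, -0.0], [-0.001, -0.0, -1.0]]
ft_force: [-0.9, -0.0, -0.3]
finger_gap: 0.0131
```

```bash
python3 - <<'E'
from h import *
s=arm.get_state(); im=arm.capture("wrist"); cv2.imwrite("pics/w6.png",im[:,:,::-1])
print(s["tcp_pos"],s["tool_rot"],s["qpos"],s["time"],s["finger_gap"],s["ft_force"],s["wrist_torque"])
crop(im,250,90,150,130,5,"pics/w6c.png")
np.savez("w6.npz",tcp_pos=s["tcp_pos"],tool_rot=s["tool_rot"])
b=arm.capture("scene"); crop(b,290,150,110,90,7,"pics/s6.png")
E
```

```text
[0.5232 0.0032 0.1352] [[-0.9817  0.1903  0.0005]
 [ 0.1903  0.9817 -0.0001]
 [-0.0006 -0.     -1.    ]] [-10.771    3.1151 116.1846  -0.0019  60.6686 -89.8005] 5.8667 0.013129707624794755 [-0.8998 -0.0416 -0.3043] [-0.0035  0.0231 -0.0004]
```

View pics/w6c.png

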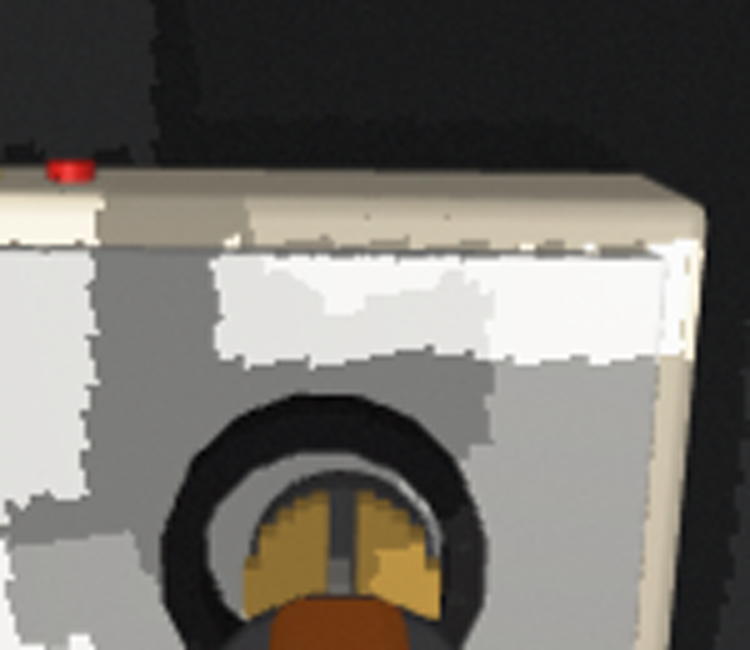

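View pics/s6.png

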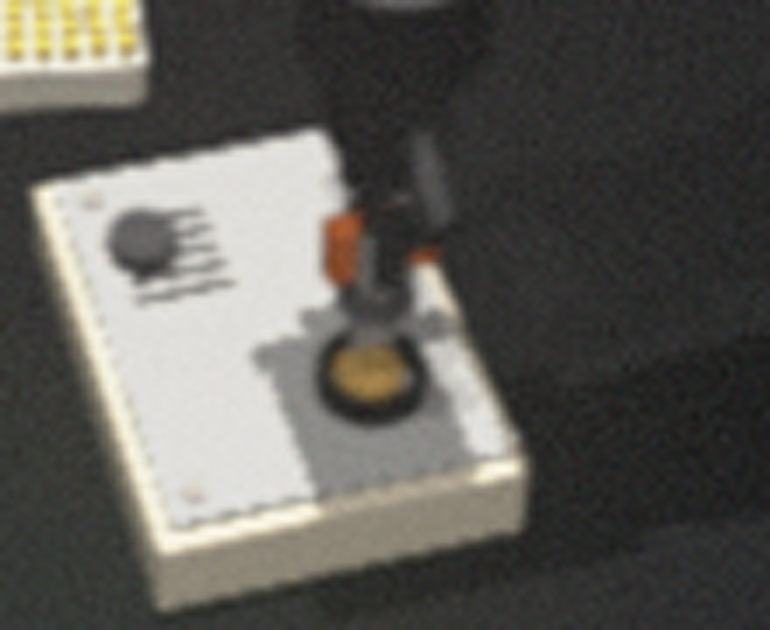

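```bash
python3 - <<'E'
from h import *
s=dict(np.load("w6.npz"));c=cam("wrist",s);R=s["tool_rot"];t=s["tcp_pos"]
f=lambda x,y:(250+(x+.5)/5-.5,90+(y+.5)/5-.5)
tl=lambda p,z:R.T@(atz(c,f(*p),z)-t)
for n,p,z in (("slot L",(330,495),.072),("slot R",(357,495),.072),("slot L",(328,555),.072),("slot R",(357,555),.072),("headL",(244,600),.072),("headR",(441,600),.072),("headT",(343,490),.072),
 ("surL",(162,555),.069),("surR",(487,555),.069),("surT",(325,395),.069),
 ("blade tip L",(328,565),t[2]-.049),("blade tip R",(350,565),t[2]-.049),("blade tip bottom",(338,558),t[2]-.049)):
  print(n,tl(p,z)*1e3)
im=cv2.imread("pics/w6.png"); cv2.imwrite("pics/w6d.png",cv2.resize(im[175:225,285:350],None,fx=12,fy=12,interpolation=cv2.INTER_NEAREST))
E
```

```text
slot L [17.3332  0.4261 63.2021]
slot R [17.3356  4.46   63.202 ]
slot L [ 7.7969  0.1083 63.2073]
slot R [ 7.7997  4.5019 63.2072]
headL [  0.4587 -12.7687  63.2117]
headR [ 0.4787 17.3949 63.2109]
headT [18.1171  2.3673 63.2016]
surL [  6.691  -25.4352  66.2086]
surR [ 6.7228 24.5208 66.2073]
surT [31.925  -0.3114 66.194 ]
blade tip L [11.4546  0.2256 48.9937]
blade tip R [11.4566  3.3361 48.9936]
blade tip bottom [12.5091  1.6392 48.9931]
```

View pics/w6d.png

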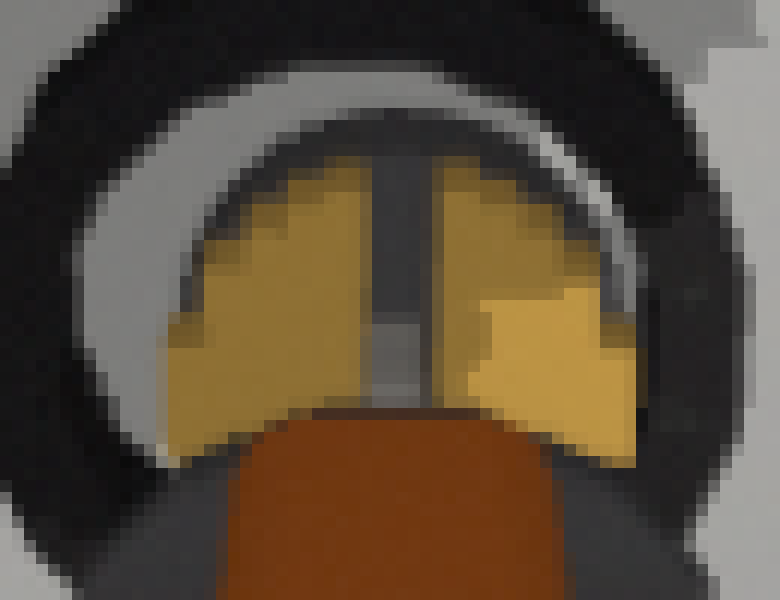

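Call:
play_rows --plan '[[[0.0005, 0.0006, 0.003, 0, 0], [0.0005, 0.0006, 0.006, 0, 0], [0.0005, 0.0006, 0.009, 0, 0], [0.0005, 0.0006, 0.011, 0, 0], [0.0005, 0.0006, 0.011, 0, 0]]]'

```text
time: 6.38
tcp_pos: [0.522, 0.0037, 0.1231]
tool_rot: [[-0.982, 0.191, -0.001], [0.191, 0.982, 0.0], [0.001, -0.0, -1.0]]
ft_force: [-1.2, -0.0, -0.9]
finger_gap: 0.0135
```

```bash
python3 - <<'E'
from h import *
s=arm.get_state(); im=arm.capture("wrist"); cv2.imwrite("pics/w7.png",im[:,:,::-1])
print(s["tcp_pos"],s["time"],s["ft_force"],s["wrist_torque"])
im=cv2.imread("pics/w7.png"); cv2.imwrite("pics/w7d.png",cv2.resize(im[175:225,285:350],None,fx=12,fy=12,interpolation=cv2.INTER_NEAREST))
E
```

```text
[0.522  0.0037 0.1231] 6.3833 [-1.2064 -0.0168 -0.8826] [ 0.0102 -0.003  -0.0134]
```

View pics/w7d.png

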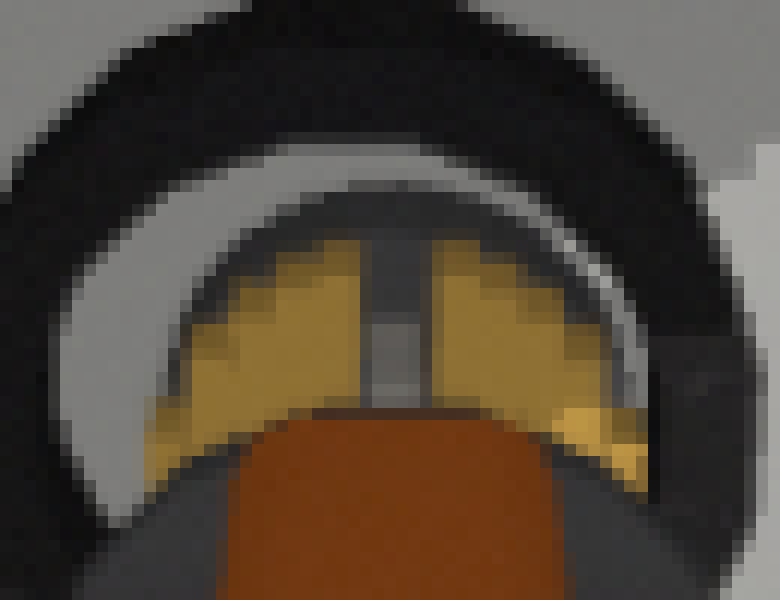

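Call:
play_rows --plan '[[[0, 0, 0.002, 0, 0], [0, 0, 0.004, 0, 0], [0, 0, 0.005, 0, 0], [0, 0, 0.006, 0, 0], [0, 0, 0.006, 0, 0]]]'

```text
time: 6.85
tcp_pos: [0.5223, 0.0037, 0.1175]
tool_rot: [[-0.982, 0.191, -0.001], [0.191, 0.982, 0.0], [0.001, 0.0, -1.0]]
ft_force: [0.3, 0.0, -1.0]
finger_gap: 0.013
```

```bash
cat > look.py <<'E'
import sys
from h import *
n=sys.argv[1]
s=arm.get_state(); im=arm.capture("wrist"); cv2.imwrite(f"pics/{n}.png",im[:,:,::-1])
F=[];T=[]
print(s["tcp_pos"],s["time"],s["ft_force"],s["wrist_torque"],s["finger_gap"])
cv2.imwrite(f"pics/{n}d.png",cv2.resize(im[150:225,275:360,::-1],None,fx=8,fy=8,interpolation=cv2.INTER_NEAREST))
E
python3 look.py w8
```

```text
[0.5223 0.0037 0.1175] 6.85 [ 0.2608  0.0196 -0.9985] [0.0272 0.0157 0.012 ] 0.012951864149271507
```

View pics/w8d.png

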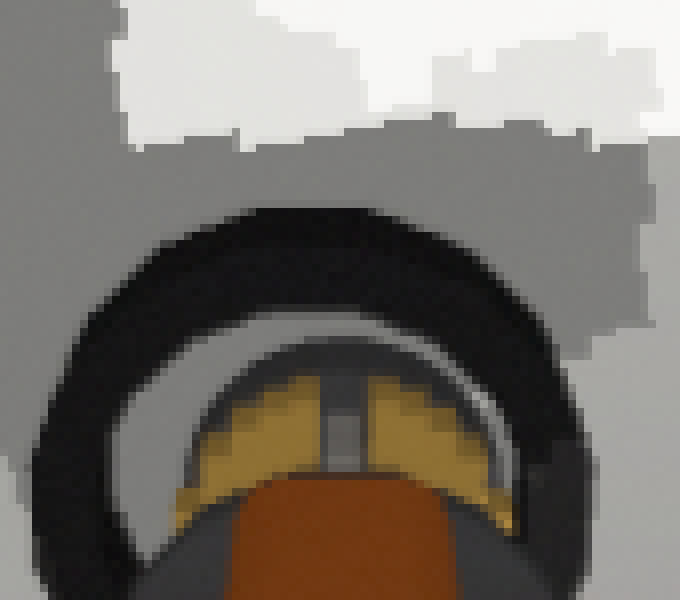

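Call:
play_rows --plan '[[[0, 0, 0.001, 0, 0], [0, 0, 0.002, 0, 0], [0, 0, 0.003, 0, 0], [0, 0, 0.004, 0, 0], [0, 0, 0.005, 0, 0], [0, 0, 0.005, 0, 0]]]'

```text
time: 7.4
tcp_pos: [0.5227, 0.0037, 0.1134]
tool_rot: [[-0.982, 0.191, 0.0], [0.191, 0.982, -0.0], [-0.0, -0.0, -1.0]]
ft_force: [-1.8, 0.9, 4.9]
finger_gap: 0.0132
```

```bash
python3 look.py w9
```

```text
[0.5227 0.0037 0.1134] 7.4 [-1.8362  0.9386  4.8813] [ 0.0201  0.3266 -0.0012] 0.013228621247937633
```

View pics/w9d.png

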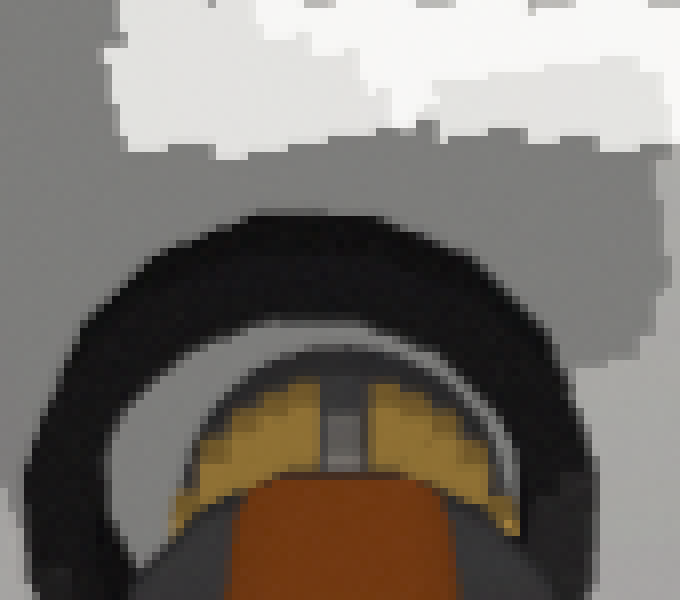

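Call:
play_rows --plan '[[[0, 0, 0.001, 0, 0], [0, 0, 0.002, 0, 0], [0, 0, 0.003, 0, 0], [0, 0, 0.004, 0, 0], [0, 0, 0.005, 0, 0], [0, 0, 0.005, 0, 0], [0, 0, 0.005, 0, 0]]]'

```text
time: 8.03
tcp_pos: [0.5229, 0.0036, 0.1089]
tool_rot: [[-0.982, 0.191, 0.0], [0.191, 0.982, -0.0], [-0.0, -0.0, -1.0]]
ft_force: [-2.1, 0.7, 7.8]
finger_gap: 0.0129
```

```bash
python3 look.py w10
```

```text
[0.5229 0.0036 0.1089] 8.0333 [-2.1202  0.718   7.8387] [0.0639 0.6381 0.0164] 0.012941357660791455
```

View pics/w10d.png

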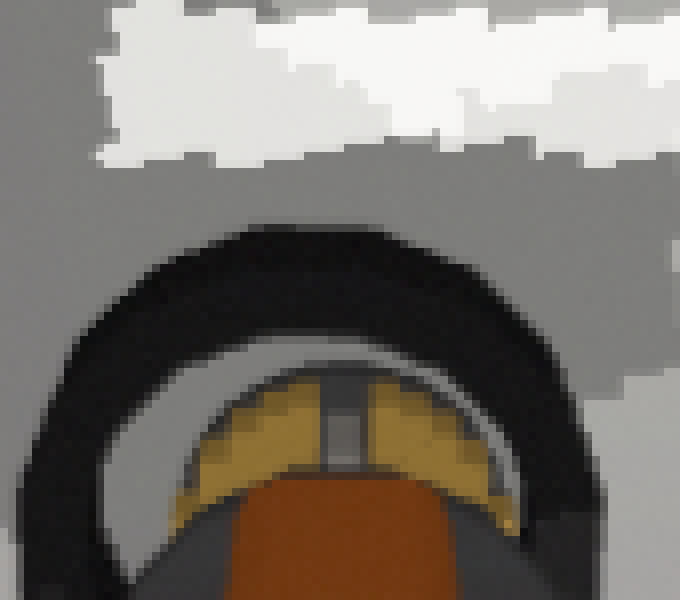

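Call:
play_rows --plan '[[[0, 0, 0.0005, 0, 0], [0, 0, 0.001, 0, 0], [0, 0, 0.0015, 0, 0], [0, 0, 0.0015, 0, 0], [0, 0, 0.0015, 0, 0]]]'

```text
time: 8.5
tcp_pos: [0.523, 0.0036, 0.1077]
tool_rot: [[-0.982, 0.191, 0.001], [0.191, 0.982, -0.0], [-0.001, -0.0, -1.0]]
ft_force: [-3.1, 0.7, 7.8]
finger_gap: 0.0133
```

```bash
python3 -c "
from h import *
for i in range(4):
  s=arm.get_state();print(s['time'],s['tcp_pos'],s['ft_force'],s['wrist_torque']); arm.capture('top')"
```

```text
8.5 [0.523  0.0036 0.1077] [-3.071   0.739   7.7935] [ 0.127   0.6344 -0.0451]
8.55 [0.523  0.0036 0.1077] [-3.8861  0.139   8.3228] [0.0884 0.6434 0.0206]
8.6 [0.523  0.0036 0.1077] [-2.432   0.8853  8.9834] [0.1155 0.6357 0.0507]
8.65 [0.523  0.0036 0.1077] [-3.4376  0.2459  8.9454] [0.0676 0.6918 0.0186]
```

Call:
play_rows --plan '[[[0, 0, 0, 2, 0], [0, 0, 0, 5, 0], [0, 0, 0, 8, 0], [0, 0, 0, 11, 0], [0, 0, 0, 14, 0], [0, 0, 0, 17, 0], [0, 0, 0, 20, 0], [0, 0, 0, 20, 0]]]'

```text
time: 9.37
tcp_pos: [0.524, 0.003, 0.1082]
tool_rot: [[-0.856, 0.516, 0.003], [0.516, 0.856, -0.002], [-0.004, 0.0, -1.0]]
ft_force: [-0.4, -0.4, 8.8]
finger_gap: 0.0129
```

```bash
python3 look.py w11;python3 -c "
from h import *
for i in range(3):
  s=arm.get_state();print(s['time'],s['tcp_pos'],s['ft_force'],s['wrist_torque']); arm.capture('top')"
```

```text
[0.524  0.003  0.1082] 9.3667 [-0.4353 -0.443   8.7869] [-0.1663  0.3588  0.0257] 0.01292224200813446
9.4167 [0.524  0.003  0.1082] [-1.3885  0.0678  7.6503] [-0.1571  0.3131 -0.045 ]
9.4667 [0.524  0.003  0.1082] [-2.0151 -0.08    8.0626] [-0.1634  0.3324 -0.0192]
9.5167 [0.524  0.003  0.1083] [-1.3549 -0.3662  8.374 ] [-0.1573  0.3074 -0.0185]
```

View pics/w11d.png

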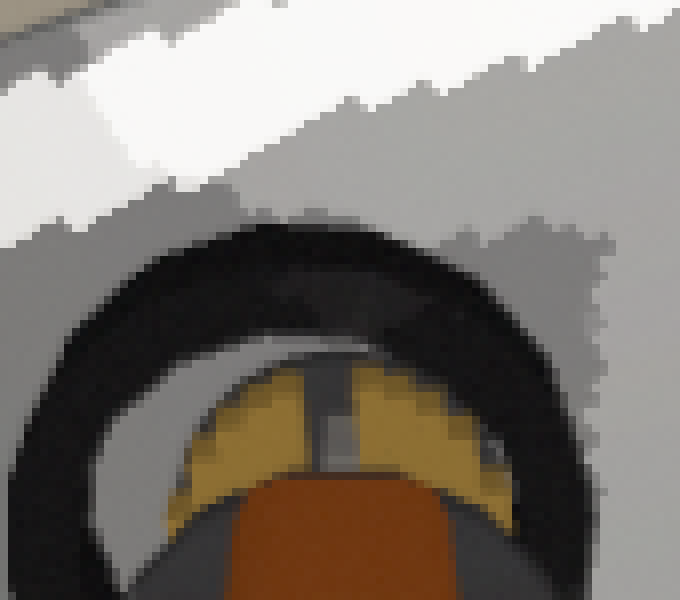

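Call:
play_rows --plan '[[[0, 0, 0, 3, 0], [0, 0, 0, 6, 0], [0, 0, 0, 9, 0], [0, 0, 0, 12, 0], [0, 0, 0, 15, 0], [0, 0, 0, 18, 0], [0, 0, 0, 21, 0], [0, 0, 0, 24, 0], [0, 0, 0, 27, 0], [0, 0, 0, 30, 0], [0, 0, 0, 33, 0], [0, 0, 0, 35, 0], [0, 0, 0, 35, 0]]]'

```text
time: 10.65
tcp_pos: [0.5234, 0.0026, 0.108]
tool_rot: [[-0.406, 0.914, 0.002], [0.914, 0.406, -0.003], [-0.003, 0.001, -1.0]]
ft_force: [-3.5, -2.4, 8.6]
finger_gap: 0.0127
```

```bash
python3 look.py w12;python3 -c "
from h import *
for i in range(3):
  s=arm.get_state();R=s['tool_rot'];print(s['time'],s['tcp_pos'],s['ft_force'],s['wrist_torque'],np.degrees(np.arctan2(R[1,0],R[0,0]))); arm.capture('top')"
```

```text
[0.5234 0.0026 0.108 ] 10.65 [-3.4585 -2.3752  8.5533] [-0.3964  0.5625  0.0314] 0.012698168963735462
10.7 [0.5235 0.0026 0.1081] [-1.6669 -1.6878  8.1406] [-0.4303  0.5966  0.0487] 114.03839239282806
10.75 [0.5234 0.0026 0.108 ] [-2.6718 -2.3452  8.6818] [-0.4742  0.5917  0.0104] 114.0504450963884
10.8 [0.5234 0.0026 0.108 ] [-2.5794 -1.6769  8.9037] [-0.4293  0.5705  0.0034] 114.05197169849947
```

View pics/w12d.png

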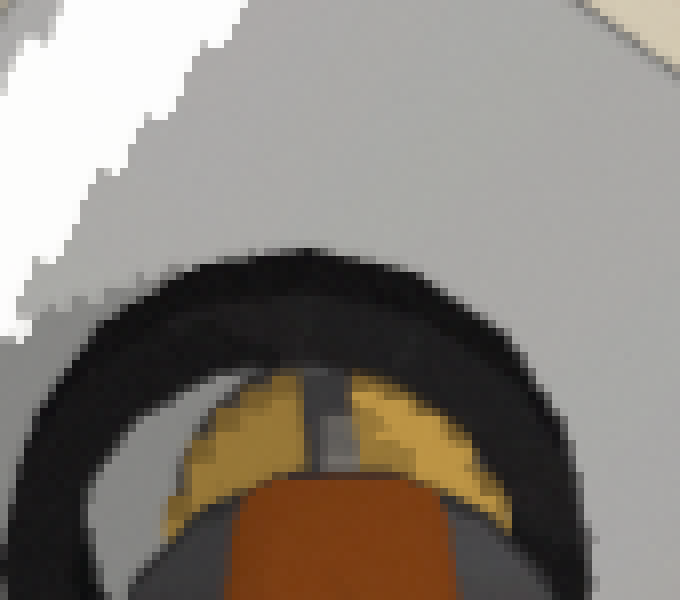

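Call:
play_rows --plan '[[[0, 0, 0, 3, 0], [0, 0, 0, 6, 0], [0, 0, 0, 9, 0], [0, 0, 0, 11, 0], [0, 0, 0, 11, 0]]]'

```text
time: 11.27
tcp_pos: [0.5232, 0.0026, 0.1079]
tool_rot: [[-0.225, 0.974, 0.001], [0.974, 0.225, -0.003], [-0.003, 0.001, -1.0]]
ft_force: [-3.0, -1.3, 9.6]
finger_gap: 0.0131
```

```bash
python3 -c "
from h import *
for i in range(3):
  s=arm.get_state();R=s['tool_rot'];print(s['time'],s['tcp_pos'],s['ft_force'],s['wrist_torque'],np.degrees(np.arctan2(R[1,0],R[0,0]))); arm.capture('top')"
```

```text
11.2667 [0.5232 0.0026 0.1079] [-3.0342 -1.3267  9.5578] [-0.5352  0.7232  0.0491] 102.99068482014204
11.3167 [0.5232 0.0026 0.108 ] [-3.9053 -2.7831  8.7766] [-0.5511  0.6828  0.0775] 103.04579193079101
11.3667 [0.5232 0.0026 0.1079] [-1.9997 -2.7205  9.2451] [-0.543   0.6504  0.024 ] 103.05675989203539
```

Call:
play_rows --plan '[[[0, 0, 0, -2, 0], [0, 0, 0, -3, 0], [0, 0, -0.001, -3, 0], [0, 0, -0.002, -3, 0], [0, 0, -0.003, -3, 0], [0, 0, -0.003, -3, 0]]]'

```text
time: 11.92
tcp_pos: [0.523, 0.0035, 0.1095]
tool_rot: [[-0.276, 0.961, 0.002], [0.961, 0.276, -0.0], [-0.001, 0.001, -1.0]]
ft_force: [-0.3, -0.7, 2.0]
finger_gap: 0.0133
```

```bash
python3 look.py w13; python3 -c "
from h import *
for i in range(3):
  s=arm.get_state();R=s['tool_rot'];print(s['time'],s['tcp_pos'],s['ft_force'],s['wrist_torque'],np.degrees(np.arctan2(R[1,0],R[0,0]))); arm.capture('top')"
```

```text
[0.523  0.0035 0.1095] 11.9167 [-0.2757 -0.7445  2.0295] [-0.2023 -0.1363  0.0344] 0.013295218560285656
11.9667 [0.523  0.0035 0.1095] [ 0.2068 -1.5102  3.172 ] [-0.288  -0.1384  0.0108] 105.99969320912106
12.0167 [0.523  0.0035 0.1094] [ 0.2775 -1.3714  3.2159] [-0.285  -0.1599  0.0614] 106.00525855073265
12.0667 [0.523  0.0035 0.1095] [ 1.2396 -1.6714  3.8086] [-0.278  -0.2612  0.0438] 106.00873736811815
```

View pics/w13d.png

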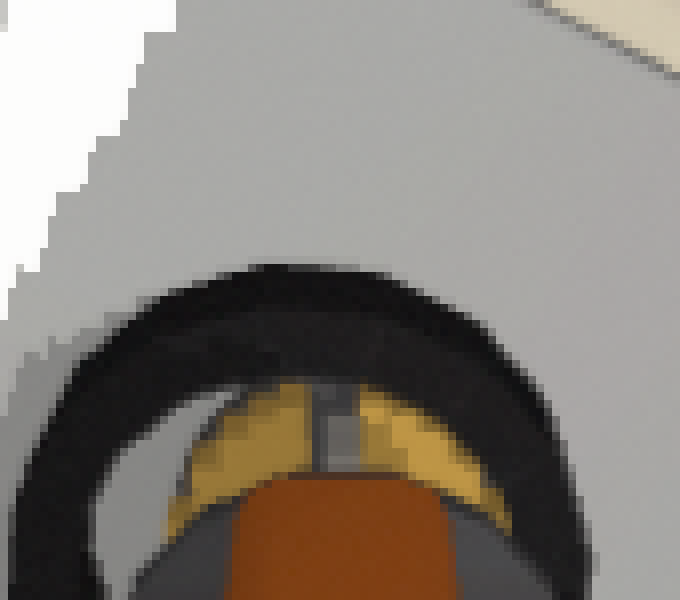

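Call:
play_rows --plan '[[[0, 0, -0.001, 0, 0], [0, 0, -0.002, 0, 0], [0, 0, -0.002, 0, 0], [0, 0, -0.002, 0, 0]]]'

```text
time: 12.45
tcp_pos: [0.5219, 0.0041, 0.1107]
tool_rot: [[-0.276, 0.961, -0.001], [0.961, 0.276, 0.001], [0.001, -0.001, -1.0]]
ft_force: [0.1, 0.2, -1.8]
finger_gap: 0.0131
```

```bash
python3 -c "
from h import *
for i in range(3):
  s=arm.get_state();R=s['tool_rot'];print(s['time'],s['tcp_pos'],s['ft_force'],s['wrist_torque'],np.degrees(np.arctan2(R[1,0],R[0,0]))); arm.capture('top')"
```

```text
12.45 [0.5219 0.0041 0.1107] [ 0.1072  0.1925 -1.7891] [ 0.0948 -0.0809  0.0233] 105.99729652457121
12.5 [0.522  0.004  0.1107] [ 0.9839  0.3209 -1.0775] [ 0.0687 -0.0803  0.0007] 106.0023023857057
12.55 [0.522  0.004  0.1108] [ 0.7126  0.3447 -0.5962] [ 0.0514 -0.1183 -0.0234] 106.0049479122374
```

Call:
play_rows --plan '[[[0, 0, 0.0015, 0, 0], [0, 0, 0.003, 0, 0], [0, 0, 0.0045, 0, 0], [0, 0, 0.005, 0, 0], [0, 0, 0.005, 2, 0], [0, 0, 0.005, 4, 0], [0, 0, 0.005, 6, 0], [0, 0, 0.005, 7.5, 0], [0, 0, 0.005, 8.5, 0], [0, 0, 0.005, 8.5, 0]]]'

```text
time: 13.43
tcp_pos: [0.5232, 0.0035, 0.1083]
tool_rot: [[-0.13, 0.991, 0.001], [0.991, 0.13, -0.0], [-0.0, 0.001, -1.0]]
ft_force: [-2.5, 0.9, 8.7]
finger_gap: 0.0131
```

```bash
python3 look.py w14; python3 -c "
from h import *
for i in range(3):
  s=arm.get_state();R=s['tool_rot'];print(s['time'],s['tcp_pos'],s['ft_force'],s['wrist_torque'],np.degrees(np.arctan2(R[1,0],R[0,0]))); arm.capture('top')"
```

```text
[0.5232 0.0035 0.1083] 13.4333 [-2.4736  0.8763  8.6552] [0.0945 0.5541 0.0278] 0.013065919846125078
13.4833 [0.5232 0.0035 0.1083] [-2.5847  0.4217  7.4968] [0.1245 0.5674 0.0294] 97.51171839199935
13.5333 [0.5232 0.0035 0.1083] [-2.845   0.5889  7.8846] [0.197  0.5211 0.0512] 97.51544754948713
13.5833 [0.5232 0.0035 0.1083] [-2.5111  1.297   8.4509] [ 0.1294  0.5494 -0.0039] 97.51654412866826
```

View pics/w14d.png

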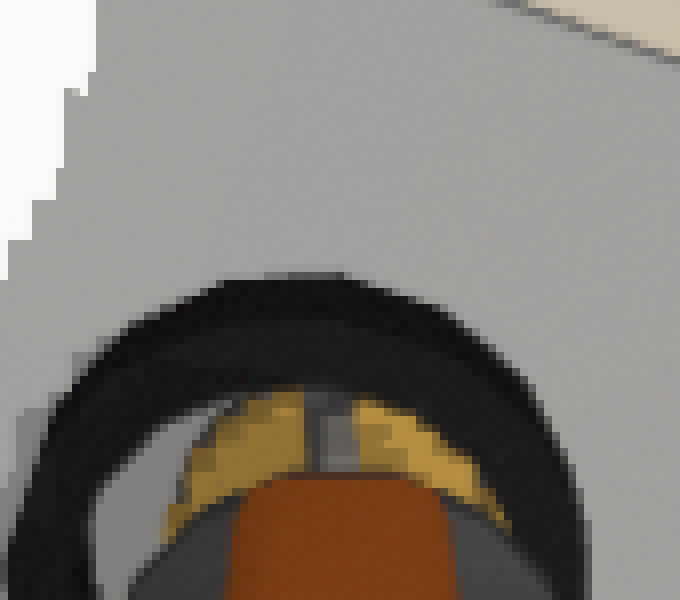

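Call:
play_rows --plan '[[[0, 0, 0, -2, 0], [0, 0, 0, -3, 0], [0, 0, -0.001, -3, 0], [0, 0, -0.002, -3, 0], [0, 0, -0.003, -3, 0], [0, 0, -0.004, -3, 0], [0, 0, -0.004, -3, 0]]]'

```text
time: 14.22
tcp_pos: [0.5236, 0.0035, 0.1116]
tool_rot: [[-0.182, 0.983, 0.003], [0.983, 0.182, -0.001], [-0.001, 0.002, -1.0]]
ft_force: [-0.2, -0.3, 6.4]
finger_gap: 0.0135
```

```bash
python3 look.py w15; python3 -c "
from h import *
for i in range(3):
  s=arm.get_state();R=s['tool_rot'];print(s['time'],s['tcp_pos'],s['ft_force'],s['wrist_torque'],np.degrees(np.arctan2(R[1,0],R[0,0]))); arm.capture('top')"
```

```text
[0.5236 0.0035 0.1116] 14.2167 [-0.1729 -0.2801  6.4126] [ 0.0171  0.0625 -0.0471] 0.01352411156968351
14.2667 [0.5235 0.0035 0.1116] [-0.1841  0.2767  7.528 ] [ 0.0524  0.0041 -0.008 ] 100.49794075217592
14.3167 [0.5235 0.0035 0.1116] [-0.2458  1.1023  7.069 ] [ 0.0418  0.0348 -0.0258] 100.4992576120827
14.3667 [0.5235 0.0035 0.1116] [-0.7455  0.0558  6.7397] [0.059  0.0057 0.0107] 100.50066659353682
```

View pics/w15d.png

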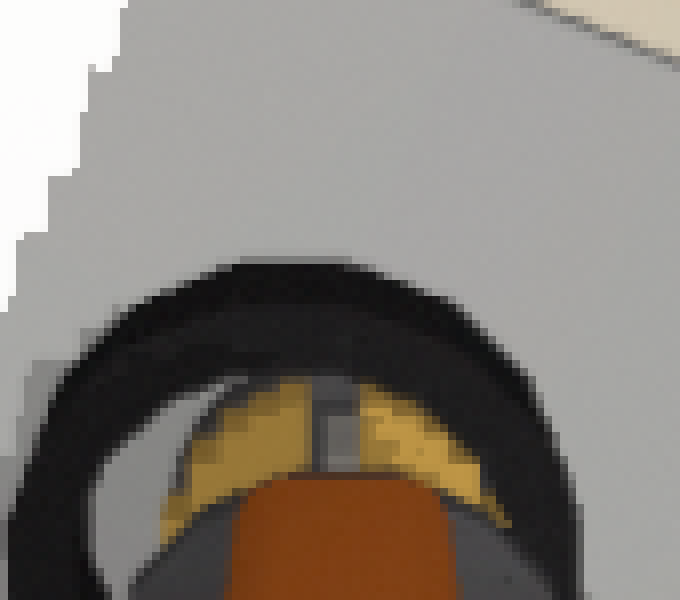

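Call:
play_rows --plan '[[[0, 0, 0, -1, 0], [0, 0, -0.001, -1, 0], [0, 0, -0.002, -1, 0], [0, 0, -0.003, -1, 0], [0, 0, -0.004, -1, 0], [0, 0, -0.005, -1, 0], [0, 0, -0.005, -1, 0], [0, 0, -0.005, -1, 0], [0, 0, -0.005, -1, 0]]]'

```text
time: 15.17
tcp_pos: [0.5222, 0.0038, 0.1151]
tool_rot: [[-0.199, 0.98, -0.001], [0.98, 0.199, 0.0], [0.0, -0.001, -1.0]]
ft_force: [1.1, 0.5, -1.9]
finger_gap: 0.0134
```

```bash
python3 look.py w16; python3 -c "
from h import *
for i in range(3):
  s=arm.get_state();R=s['tool_rot'];print(s['time'],s['tcp_pos'],s['ft_force'],s['wrist_torque'],np.degrees(np.arctan2(R[1,0],R[0,0]))); arm.capture('top')"
```

```text
[0.5222 0.0038 0.1151] 15.1667 [ 1.131   0.5219 -1.8503] [ 0.0413 -0.1926 -0.0355] 0.013355941546564293
15.2167 [0.5222 0.0038 0.1151] [ 0.9111  0.6983 -0.9455] [ 0.0181 -0.1975 -0.0156] 101.50470634332777
15.2667 [0.5223 0.0037 0.1151] [ 1.4941 -0.006  -1.7954] [ 0.0779 -0.2104  0.0047] 101.50354162704586
15.3167 [0.5223 0.0037 0.1151] [ 1.0281  0.007  -1.6591] [ 0.0511 -0.1608 -0.0323] 101.50514186549175
```

View pics/w16d.png

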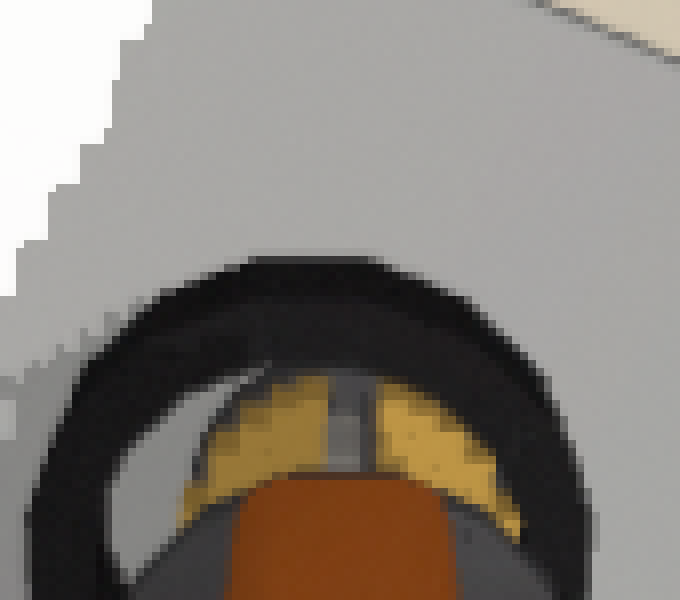

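Call:
play_rows --plan '[[[0, 0.0003, -0.002, 0, 0], [0, 0.0004, -0.004, 0, 0], [0, 0.0004, -0.006, 0, 0], [0, 0.0004, -0.009, 0, 0], [0, 0.0004, -0.013, 0, 0], [0, 0.0004, -0.02, 0, 0], [0, 0.0004, -0.03, 0, 0], [0, 0.0004, -0.045, 0, 0], [0, 0.0004, -0.06, 0, 0], [0, 0.0004, -0.075, 0, 0], [0, 0.0004, -0.08, 0, 0], [0, 0.0004, -0.08, 0, 0]]]'

```text
time: 16.37
tcp_pos: [0.5242, 0.0035, 0.198]
tool_rot: [[-0.199, 0.98, 0.005], [0.98, 0.199, -0.001], [-0.002, 0.004, -1.0]]
ft_force: [0.2, -0.4, -0.4]
finger_gap: 0.0134
```

```bash
python3 - <<'E'
from h import *
s=arm.get_state(); im=arm.capture("wrist"); cv2.imwrite("pics/w17.png",im[:,:,::-1])
print(s["tcp_pos"],s["tool_rot"],s["qpos"],s["time"],s["ft_force"])
crop(im,250,90,150,130,5,"pics/w17c.png")
R=s["tool_rot"];print(R.T@(np.array([.5093,.303,.188])-s["tcp_pos"]),np.degrees(np.arctan2(R[1,0],R[0,0])))
E
```

```text
[0.5242 0.0035 0.198 ] [[-0.1995  0.9799  0.0047]
 [ 0.9799  0.1995 -0.0009]
 [-0.0019  0.0045 -1.    ]] [-10.7101  -1.1444 113.3999  -0.0019  67.4677 -22.2166] 16.3667 [ 0.2452 -0.4082 -0.3734]
[0.2964 0.0451 0.0097] 101.50695032095214
```

View pics/w17c.png

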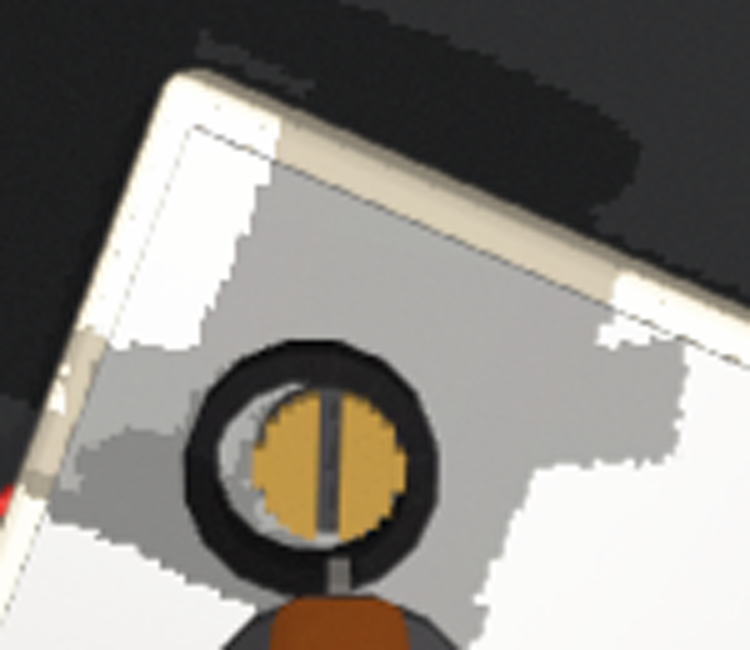

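Call:
play_rows --plan '[[[0.008, 0.001, 0, -3, 0], [0.024, 0.004, 0, -9, 0], [0.04, 0.006, 0, -15, 0], [0.057, 0.009, 0, -22, 0], [0.074, 0.011, 0.002, -29, 0], [0.091, 0.014, 0.004, -36, 0], [0.108, 0.016, 0.006, -43, 0], [0.125, 0.019, 0.008, -50, 0], [0.142, 0.022, 0.009, -57, 0], [0.159, 0.024, 0.009, -64, 0], [0.176, 0.027, 0.009, -71, 0], [0.193, 0.029, 0.009, -78, 0], [0.21, 0.032, 0.009, -85, 0], [0.227, 0.035, 0.009, -92, 0], [0.244, 0.037, 0.009, -99, 0], [0.261, 0.04, 0.009, -106, 0], [0.277, 0.042, 0.009, -113, 0], [0.29, 0.044, 0.009, -118.5, 0], [0.2964, 0.0451, 0.009, -121.7, 0], [0.2964, 0.0451, 0.009, -121.7, 0]]]'

```text
time: 18.08
tcp_pos: [0.5069, 0.3042, 0.1847]
tool_rot: [[-0.727, -0.687, -0.003], [-0.687, 0.727, -0.001], [0.002, 0.001, -1.0]]
ft_force: [-0.7, -0.2, -1.0]
finger_gap: 0.0134
```

Call:
play_rows --plan '[[[0, 0, 0, 0, 0], [0, 0, 0, 0, 0]]]'

```text
time: 18.25
tcp_pos: [0.5076, 0.3026, 0.1854]
tool_rot: [[-0.73, -0.684, -0.002], [-0.684, 0.73, -0.001], [0.002, 0.0, -1.0]]
ft_force: [0.3, 0.5, -1.5]
finger_gap: 0.0134
```

```bash
python3 - <<'E'
from h import *
s=arm.get_state(); im=arm.capture("wrist"); cv2.imwrite("pics/w18.png",im[:,:,::-1])
print(s["tcp_pos"],s["tool_rot"],s["qpos"],s["time"],s["ft_force"])
np.savez("w18.npz",tcp_pos=s["tcp_pos"],tool_rot=s["tool_rot"])
crop(im,250,100,150,130,5,"pics/w18c.png")
t=arm.capture("top"); crop(t,270,170,100,80,7,"pics/t18.png")
E
```

```text
[0.5076 0.3026 0.1854] [[-0.7299 -0.6835 -0.0015]
 [-0.6835  0.7299 -0.0008]
 [ 0.0017  0.0004 -1.    ]] [  20.981     8.3536  104.7833   -0.0146   66.9617 -112.1318] 18.25 [ 0.2518  0.5113 -1.5078]
```

View pics/w18c.png

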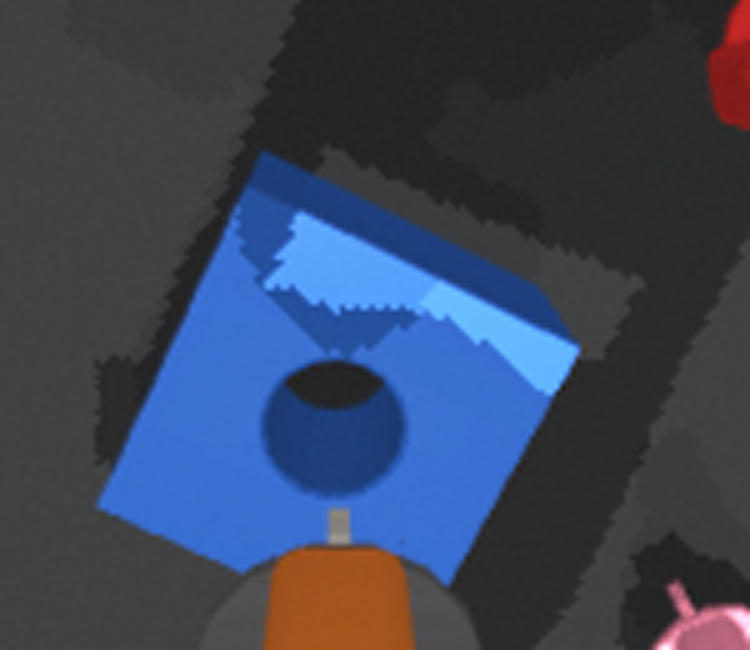

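View pics/t18.png

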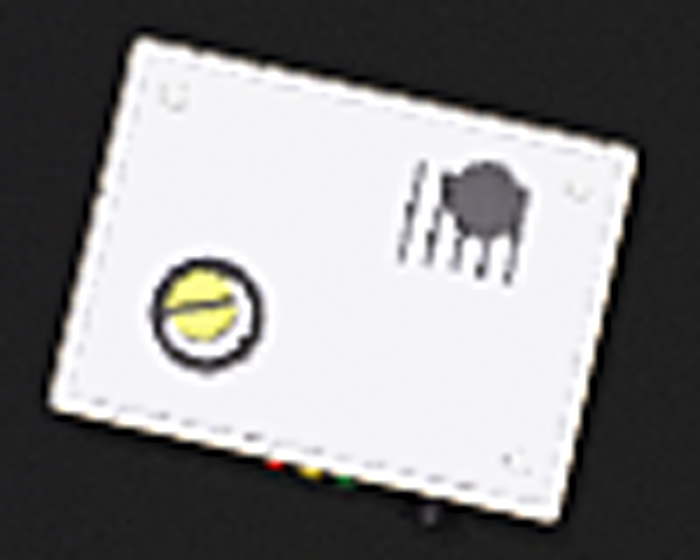

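```bash
python3 - <<'E'
from h import *
s=dict(np.load("w18.npz"));c=cam("wrist",s);R=s["tool_rot"];t=s["tcp_pos"]
f=lambda x,y:(250+(x+.5)/5-.5,100+(y+.5)/5-.5)
tl=lambda p,z:R.T@(atz(c,f(*p),z)-t)
for p in [(262,428),(407,428),(334,360),(334,498)]: print(tl(p,.06)*1e3)
print(tl((339,508),t[2]-.049)*1e3)
E
```

```text
[ -0.6491 -13.1118 125.3984]
[ -0.6395  14.9738 125.4105]
[ 12.8978   0.843  125.4272]
[-15.03     0.8245 125.3802]
[10.7404  1.8104 49.0189]
```

Call:
play_rows --plan '[[[-0.001, -0.0005, 0.01, 0, 0], [-0.003, -0.001, 0.03, 0, 0], [-0.003, -0.001, 0.05, 0, 0], [-0.003, -0.001, 0.062, 0, 0], [-0.003, -0.001, 0.067, 0, 0], [-0.003, -0.001, 0.067, 0, 0], [-0.003, -0.001, 0.067, 0, 0]]]'

```text
time: 18.93
tcp_pos: [0.5111, 0.3045, 0.1195]
tool_rot: [[-0.729, -0.684, 0.0], [-0.684, 0.729, 0.0], [-0.0, -0.0, -1.0]]
ft_force: [0.8, -0.4, -0.9]
finger_gap: 0.0132
```

```bash
python3 - <<'E'
from h import *
s=arm.get_state(); im=arm.capture("wrist"); cv2.imwrite("pics/w19.png",im[:,:,::-1])
print(s["tcp_pos"],s["time"],s["ft_force"])
np.savez("w19.npz",tcp_pos=s["tcp_pos"],tool_rot=s["tool_rot"])
crop(im,250,100,150,130,5,"pics/w19c.png")
E
```

```text
[0.5111 0.3045 0.1195] 18.9333 [ 0.817  -0.399  -0.9463]
```

View pics/w19c.png

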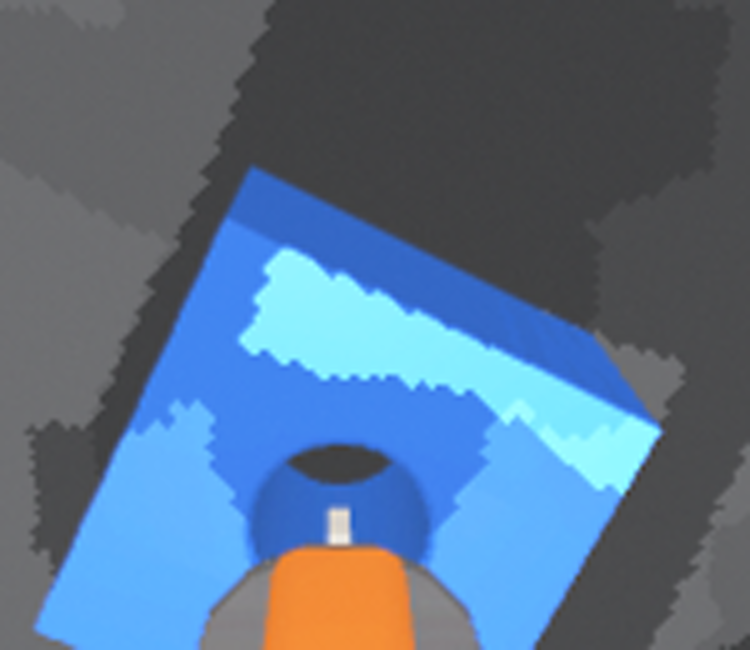

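```bash
python3 - <<'E'
from h import *
s=dict(np.load("w19.npz"));c=cam("wrist",s);R=s["tool_rot"];t=s["tcp_pos"]
f=lambda x,y:(250+(x+.5)/5-.5,100+(y+.5)/5-.5)
tl=lambda p,z:R.T@(atz(c,f(*p),z)-t)
print(tl((340,443),.06)*1e3,tl((250,525),.06)*1e3,tl((430,525),.06)*1e3,tl((339,508),t[2]-.049)*1e3)
E
```

```text
[17.0407  1.9515 59.5451] [  4.184  -11.4939  59.5496] [ 4.1984 15.4128 59.5471] [10.7454  1.8093 48.9971]
```

```bash
python3 - <<'E'
from h import *
i=arm.camera_info("wrist");print(i)
s=dict(np.load("w6.npz"));c=cam("wrist",s);R=s["tool_rot"];t=s["tcp_pos"]
print(R.T@(atz(c,(317.3,201.2),t[2]-.049)-t)*1e3)
E
```

```text
{'mtx': array([[289.4642,   0.    , 317.3552],
       [  0.    , 289.4642, 193.3761],
       [  0.    ,   0.    ,   1.    ]]), 'T_tool_cam': array([[ 0.0004,  0.9483,  0.3173,  0.0808],
       [ 1.    , -0.0005,  0.0002,  0.0018],
       [ 0.0003,  0.3173, -0.9483, -0.143 ],
       [ 0.    ,  0.    ,  0.    ,  1.    ]])}
[10.7465  1.7387 48.994 ]
```

Call:
play_rows --plan '[[[0.001, 0, 0, 0, 0], [0.0022, 0, 0, 0, 0], [0.0025, 0, 0.004, 0, 0], [0.0025, 0, 0.01, 0, 0], [0.0025, 0, 0.018, 0, 0], [0.0025, 0, 0.026, 0, 0], [0.0025, 0, 0.033, 0, 0], [0.0025, 0, 0.038, 0, 0], [0.0025, 0, 0.04, 0, 0], [0.0025, 0, 0.04, 0, 0]]]'

```text
time: 19.82
tcp_pos: [0.5085, 0.3026, 0.0782]
tool_rot: [[-0.729, -0.685, -0.002], [-0.685, 0.729, -0.001], [0.002, 0.001, -1.0]]
ft_force: [0.0, -0.5, -0.0]
finger_gap: 0.0134
```

```bash
python3 look.py w20
```

```text
[0.5085 0.3026 0.0782] 19.8167 [ 0.0348 -0.4688 -0.0351] [0.0496 0.041  0.018 ] 0.013418370966508523
```

View pics/w20.png

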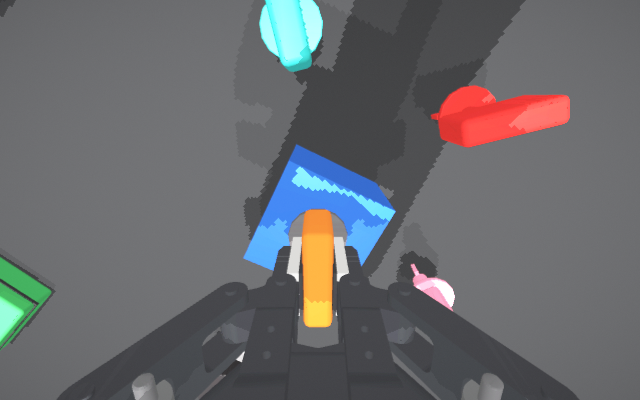

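Call:
play_rows --plan '[[[0, 0, 0.0005, 0, 0], [0, 0, 0.001, 0, 0], [0, 0, 0.0012, 0, 0], [0, 0, 0.0012, 0, 0]]]'

```text
time: 20.2
tcp_pos: [0.5092, 0.3029, 0.0784]
tool_rot: [[-0.729, -0.685, 0.0], [-0.685, 0.729, 0.0], [-0.0, -0.0, -1.0]]
ft_force: [0.2, -0.2, -1.5]
finger_gap: 0.0134
```

Call:
play_rows --plan '[[[0, 0, 0, 0, 20], [0, 0, 0, 0, 40], [0, 0, 0, 0, 60], [0, 0, 0, 0, 80], [0, 0, 0, 0, 100], [0, 0, 0, 0, 100], [0, 0, 0, 0, 100], [0, 0, 0, 0, 100]]]'

```text
time: 20.87
tcp_pos: [0.509, 0.3028, 0.0781]
tool_rot: [[-0.729, -0.685, 0.0], [-0.685, 0.729, 0.0], [-0.0, -0.0, -1.0]]
ft_force: [0.2, 0.5, 0.3]
finger_gap: 0.0853
```

```bash
python3 look.py w21
```

```text
[0.509  0.3028 0.0781] 20.8667 [0.1784 0.5435 0.2626] [-0.0124 -0.0292 -0.038 ] 0.08533381228718818
```

View pics/w21.png

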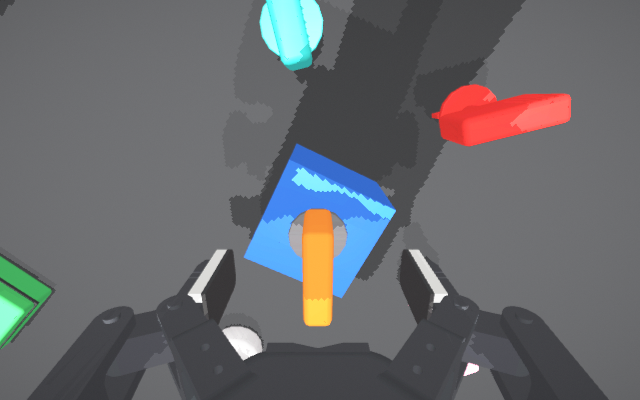

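Released cleanly, and the key is upright in its stand. Next I retreat straight up and do a last check.

Call:
play_rows --plan '[[[0, 0, -0.01, 0, 100], [0, 0, -0.03, 0, 100], [0, 0, -0.055, 0, 100], [0, 0, -0.08, 0, 100], [0, 0, -0.11, 0, 100], [0, 0, -0.14, 0, 100], [0, 0, -0.153, 0, 100], [0, 0, -0.153, 0, 100], [0, 0, -0.153, 0, 100]]]'

```text
time: 21.67
tcp_pos: [0.5091, 0.3029, 0.2314]
tool_rot: [[-0.729, -0.685, 0.001], [-0.685, 0.729, 0.0], [-0.001, -0.0, -1.0]]
ft_force: [-1.1, -0.1, -0.6]
finger_gap: 0.0852
```

```bash
python3 - <<'E'
from h import *
s=arm.get_state(); im=arm.capture("wrist"); print(s["tcp_pos"],s["time"])
np.savez("w22.npz",tcp_pos=s["tcp_pos"],tool_rot=s["tool_rot"])
crop(im,270,120,110,110,5.4,"pics/w22c.png")
t=arm.capture("top"); b=arm.capture("scene")
r=lambda i:cv2.resize(i[:,:,::-1],(400,300),interpolation=cv2.INTER_CUBIC)
cv2.imwrite("pics/f22.png",cv2.vconcat([cv2.hconcat([r(t[120:270,140:440]),r(t[175:247,272:368])]),cv2.hconcat([r(b[225:315,370:490]),r(b[165:240,285:385])])]))
E
```

```text
[0.5091 0.3029 0.2314] 21.6667
```

View pics/w22c.png

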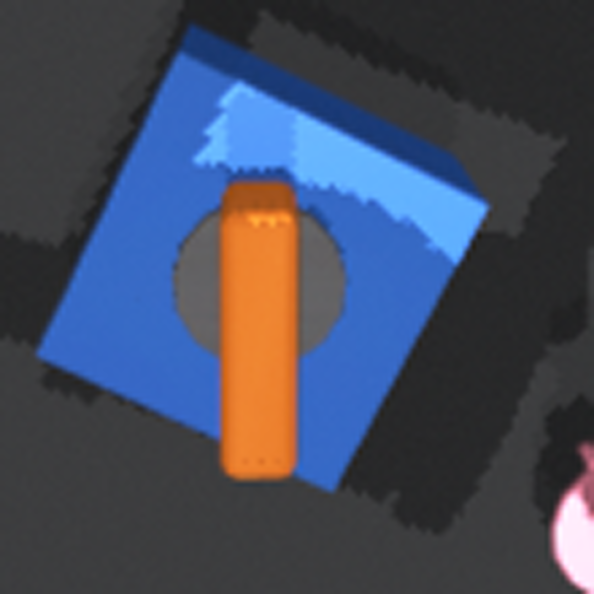

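View pics/f22.png

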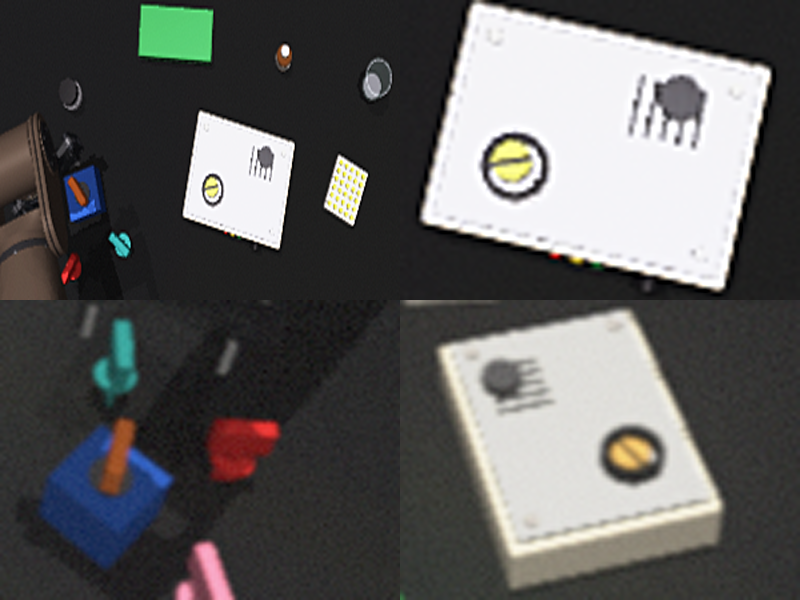

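The key is seated: its flange (crop 260,282) lies flat and central on the stand, the handle is upright, and the stud's slot is turned. The other objects show no movement.

```bash
python3 -c "
from workcell import arm
print(arm.finish_job())"
```

```text
the job is handed in; nothing more can be done
None
```

I took the orange key from its stand, turned the stud clockwise until it rose into its catch, and hung the key back up. I handed the job in at about 22 s of the 72 s; no verdict was reported.

- **Pressing and turning:** I set the blade in the slot and pressed the stud down about 7 mm, with 9–10 N of downward force. I then turned it in steps, lifting slightly to test for the catch. At about 61° the rib still held it down. At about 67° it rose against the key with roughly 7 N and came free at the flush height. The wrist moment about the key's axis stayed below 0.1 N m, so the hard stop was never reached.
- **Last checks:** The top and scene views show the slot turned about two-thirds to three-quarters of a quarter turn, and the head looks flush. The key stands upright, its flange flat and central on the stand. The gripper was lifted clear at 0.23 m, and the bystanders in view had not moved visibly. The dish was not in my last pictures, but I never worked near it.
- **What disagreed:** My rough top-camera estimate of the stand was about 5 to 9 mm off the wrist camera's. The wrist camera's calibration and the measured arm position each drifted by about 2 mm. I therefore aligned the blade by its offset from the slot or hole in the same picture, not by absolute position.
- **Not measured directly:** The stud's final depth and angle come from the forces, arm heights and pictures only.

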